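# Draw the kiln's damper bolt with the hooked rod

## Robot

A 6-joint arm with a two-finger parallel gripper is mounted at the origin on the work surface. World frame = base frame: x ahead of the robot, y to its left, z up, the work surface at z = 0. Lengths are in m, angles in rad, forces in N, time in s.
With the tool pointing down it reaches from about 0.325 to 0.925 m from the base axis. Payload 3.1 kg.
Tool frame: the origin (TCP) lies midway between the tips of the shut fingers; the grasp point (between the pads) lies 19 mm behind it (bot.tcp_to_grasp is the distance from the TCP to the grasp point, in m); z points along the fingers, y is the direction in which the jaws open and shut (so a half turn about z gives the same grasp; the last joint's range is limited). The gripper opens to 85 mm and grips with 20 to 120 N. Pads are 22 mm wide; open, the fingers measure 114 mm over their backs; the gripper's body (76 mm by 85 mm) begins 54 mm behind the grasp point. The pads swing forward as they close: fully open they stand 13 mm farther back than shut.
Start: joints at [1.208, 0.217, 1.613, -0, 1.311, -0.112], TCP at [0.155, 0.605, 0.231] pointing down, gripper open.
Joint ranges: [-2.75, 2.75], [-0.78, 2.1], [0.31, 2.55], [-1.13, 4.27], [0.13, 2.63], [-2.58, 2.58]. Speed limits (rad/s): [2.79, 2.79, 3.14, 3.14, 3.14, 3.14].

## Interface

Orientations are given as a 3x3 rotation matrix whose columns are the frame's x, y, z axes.
In Python, from station import bot, get_image gives the robot as it stands.
- The arm moves only by the tool arm_command, never from a script. Its argument "deltas" is a list that holds one entry, the list of rows, each a list of 7 numbers: the turn, a rotation vector about the tool's x, y, z in rad, then the shift along the tool's x, y, z in cm, then the gripper's target within -1 to 1 (shut at 1, half-way at 0, fully open at -1). A call has 1 to 10 rows; each row shifts and turns the pose as measured when the row begins, along the tool's axes as they then stand; what a row does not reach is not made up. A row lasts 1/8 s, in which the tool goes at most 62.5 mm and 10.7 degrees, less where a joint would pass 70% of its speed; a pose out of reach is approached as far as the arm can. A call is refused whole if a number of a shift passes 6.25 or a number of a turn 0.188, either way. A call with a gripper value outside its range is refused whole. The fingers move at their own pace and stop on an object; "force" is the grip in N (left out, the last holds). Time passes only in rows, so rows that do not move let the fingers close. It gives the time, the measured TCP pose, the force and the opening at its end, in the units of the state.
- bot.observe(): the state, without advancing time (a new reading comes with each control period).
- get_image(name): name is "scene" or "top" or "wrist"; returns a dict with "img" (400x640x3 uint8, red, green, blue), "depth" (400x640 float32, m along the optical axis (not along the pixel's ray), 0 where there is no reading), "camera_matrix" (3x3 intrinsics, pixels), "view" (4x4, takes a point from world to camera coordinates). Camera axes: x right, y down, z forward; pixel columns grow to the right and rows downward; lengths in m; the calibration is good to about 2 mm. A picture is of the moment at which its call begins.
- bot.job_done(): hands the job in, once; it reports no verdict.
The state is a dict: "t": time; "joints": joint angles; "joint_velocities": joint speeds; "effort": joint torques, N m; "ee_pos": TCP position; "orientation": TCP orientation; "force": force on the tool from outside, world axes, zero at the start; "torque": the same for the moment, N m; "opening": finger opening in m.
Only numpy, scipy, OpenCV 4.12 (cv2) and the standard library are available. Lean on these libraries where they do the work, as an engineer would, in place of code of your own. Each camera call takes 0.05 s, during which the arm holds its last target.

## Task

Take the hooked rod from its stand, reach it into the narrow brick slot on top of the kiln and draw the damper bolt towards you by its eye until it meets its stop; hold it there for a second with a steady pull of about 15 N to bed it, never pressing on bolt or brick with more than 20 N, and leave it drawn. Keep the hand off the kiln, leave the other things alone, and lay the rod back in the notches of its stand the way it lay.

Things in the scene. Friction and masses are not known exactly. Their poses are not given: they have to be found in the camera images.
- kiln: Fixed grey bench kiln, 260 (x) x 280 (y), steel top 170 above the table. Origin: centre of its underside; its front (door) faces -x, the robot. Two terracotta brick rows along x on top, full depth, each 50 wide and 70 high (tops at 240), leave a slot 48 wide along the x axis at y = 0, open at both ends and above. Brick and bolt bear no more than 20 N from the rod.
- bolt: Steel bolt in the slot, slides along kiln x only. Origin: centre of its eye, a flat level loop of 6 mm bar, opening 18 (x) x 20 (y), clear above and below, 200 above the table, 30 above the slot floor. The eye starts at kiln x = -55 to -30; open, it meets a hard stop, unseen, somewhere at kiln x = -94 to -84: feel for it. Drags with about 6 N plus 0.3 N per 10 mm/s; stays where left.
- hook_grip (a point): Centre of the hooked rod's dark wooden handle, 100 long x 22 wide x 28 high; x along the rod to its hook, z up. A round steel rod, 8 diameter, runs on at the height of the handle's centre to 185 ahead of this point, then bends straight down. Weighs about 0.16 kg, balanced some 30 ahead of this point.
- hook_tip (a point): Lower end of the rod's downturned tip (8 diameter, round end): 185 ahead of hook_grip and 32 below the rod's axis.
- stand_seat (a point): Where hook_grip lies when the rod rests in its fixed wooden stand: 70 above the table, x towards the hook. Base 210 x 80 x 12. A post 38 behind carries the handle in a notch 36 wide (floor 56 above the table, cheeks to 72); a post 110 ahead carries the rod in a notch 24 wide (floor 66, cheeks to 82). Posts 12 thick; between them the handle is free.
- tray: Fixed wooden tray, 220 x 150 x 30 high, on the other side of the table from the rod's stand; origin at the centre of its underside.
- rib: Spatula, 150 long, lying in the tray: leave alone.
- brush: Brush, 150 long, lying in the tray: leave alone.
- beaker: Terracotta beaker, 54 diameter, 65 high, on the kiln's top left (+y) of the bricks; origin under its centre: leave alone.
- pinchpot: Small white bowl, 56 diameter, 40 high, on the kiln's top right of the bricks; origin under its centre: leave alone.
- brick: Loose brick, 70 x 140 x 50 high, on the table before the kiln; origin under its centre: leave alone.
- jar: Blue jar, 70 diameter, 100 high, left of the kiln; origin under its centre: leave alone.
- bowl: Terracotta bowl, 120 diameter, 55 high, right of the kiln; origin under its centre: leave alone.
- hook: The whole hooked rod as a body; its frame is that of hook_grip.
There are look-alikes about, which are no part of the job. Of the things that look like the part that bears stand_seat, the largest one is meant.

How it is judged:
By the outcome, as a careful person would: the job done as asked, in the order asked, and still so for the second after the job is handed in, with the robot touching nothing.
It also fails if it takes over 72 s, if anything falls off the work surface, if the arm or the gripper's body presses on something with over 40 N, if the wrist force passes 120 N, or if a joint passes its speed limit or range.

## Working session

There is one attempt and no reset: what is moved stays moved. The work goes in short steps, Python scripts to look and compute and a tool call to move; the robot and the scene stay as the last step left them, time stands still between calls to the robot, and variables do not carry over. Pictures are saved under pics/ and viewed, and the job is handed in when it is done.

Besides the shell and the picture viewer there is one more tool, called as a command line: name --argument value ..., lists and objects as JSON in quotes. arm_command: Moves the arm, as the interface text tells. Its arguments: {"type":"object","properties":{"deltas":{"type":"array"},"force":{"type":"number"}},"required":["deltas"]}

```bash
mkdir -p pics; cat > h.py <<'E'
import numpy as np, cv2
from station import bot, get_image
def snap(n,f):
    d=get_image(n); cv2.imwrite('pics/'+f+'.png',cv2.cvtColor(d['img'],cv2.COLOR_RGB2BGR)); np.savez('pics/'+f+'.npz',**d); return d
def load(f): return dict(np.load('pics/'+f+'.npz'))
def px(d,u,v,z=None):
    K=d['camera_matrix'];V=np.linalg.inv(d['view']);r=np.linalg.inv(K)@[u,v,1.]
    if z is None:
        q=d['depth'][int(v),int(u)]; return V[:3,:3]@(r*q)+V[:3,3]
    w=V[:3,:3]@r; c=V[:3,3]; return c+w*(z-c[2])/w[2]
def crop(f,u0,v0,u1,v1,s,o):
    i=cv2.imread('pics/'+f+'.png')[v0:v1,u0:u1]; cv2.imwrite('pics/'+o+'.png',cv2.resize(i,None,fx=s,fy=s,interpolation=cv2.INTER_CUBIC))
E
python3 - <<'E'
from h import *
snap('scene','s0');snap('top','t0');snap('wrist','w0')
s=bot.observe();print(s)
E
```

```text
{'t': 0.15, 'joints': array([ 1.20780066e+00,  2.17602087e-01,  1.61461634e+00,  2.25415551e-05,
        1.31134488e+00, -1.12205946e-01]), 'joint_velocities': array([-0.00038982, -0.00098256, -0.00419535,  0.0011426 ,  0.00050905,
        0.00060629]), 'effort': array([-1.35556124e-04, -3.97452092e+01, -3.04414630e+01, -1.27843205e-04,
        5.86617927e-03,  5.15706517e-06]), 'ee_pos': array([0.15484578, 0.60483412, 0.23022858]), 'orientation': array([[-9.68715212e-01,  2.48173969e-01, -7.20098625e-04],
       [ 2.48174895e-01,  9.68713506e-01, -1.83450149e-03],
       [ 2.42293748e-04, -1.95581990e-03, -9.99998058e-01]]), 'force': array([ 0.84014365, -0.04566686,  0.28181484]), 'torque': array([ 0.02461231,  0.02125091, -0.0331012 ]), 'opening': 0.08539713289000977}
```

```bash
python3 -c "
from h import *
a=cv2.imread('pics/s0.png');print(a.shape)"; ls
```

```text
(400, 640, 3)
h.py
pics
```

View pics/s0.png

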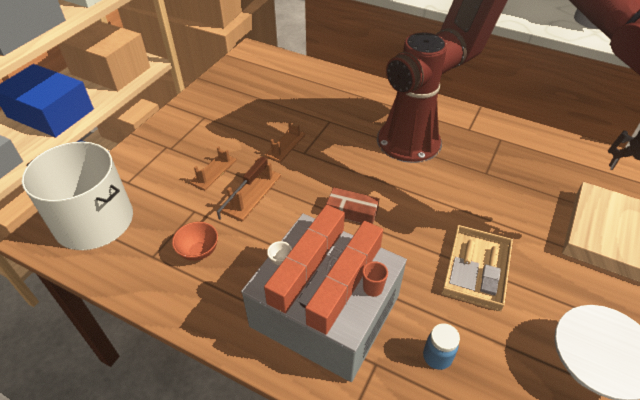

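View pics/t0.png

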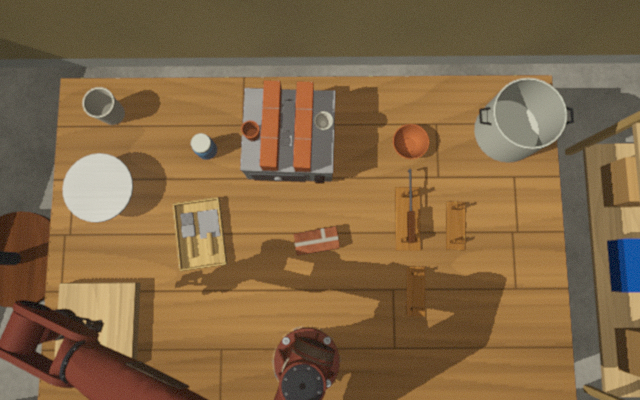

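The top view has the kiln at (290,130), the stand with the rod at (408,215) and the hook end near (410,172). The base is at the bottom, with +x up and +y left. Next I'll enlarge these areas.

```bash
python3 - <<'E'
from h import *
crop('t0',225,75,355,195,6,'c1');crop('t0',380,150,480,260,6,'c2')
d=load('t0'); print(d['camera_matrix'],np.linalg.inv(d['view']))
for u,v in [(305,130),(271,130),(408,215),(458,225),(416,290),(430,200)]: print(u,v,px(d,u,v))
E
```

```text
[[514.36265839   0.         320.30250764]
 [  0.         514.36265839 195.27654805]
 [  0.           0.           1.        ]] [[-6.41482021e-03 -9.88973941e-01  1.47950646e-01  2.78155397e-01]
 [-9.99976050e-01  6.72861600e-03  1.62053576e-03 -4.95962300e-02]
 [-2.59817072e-03 -1.47936707e-01 -9.88993418e-01  1.69568176e+00]
 [ 0.00000000e+00  0.00000000e+00  0.00000000e+00  1.00000000e+00]]
305 130 [ 0.68943893 -0.00373153  0.23760172]
271 130 [0.69003023 0.09559707 0.23802265]
408 215 [ 0.45507625 -0.32344445  0.0795193 ]
458 225 [ 0.42890218 -0.49919435  0.00646874]
416 290 [ 0.21940696 -0.35386961  0.00690593]
430 200 [ 0.51302331 -0.41100287  0.0030938 ]
```

View pics/c1.png

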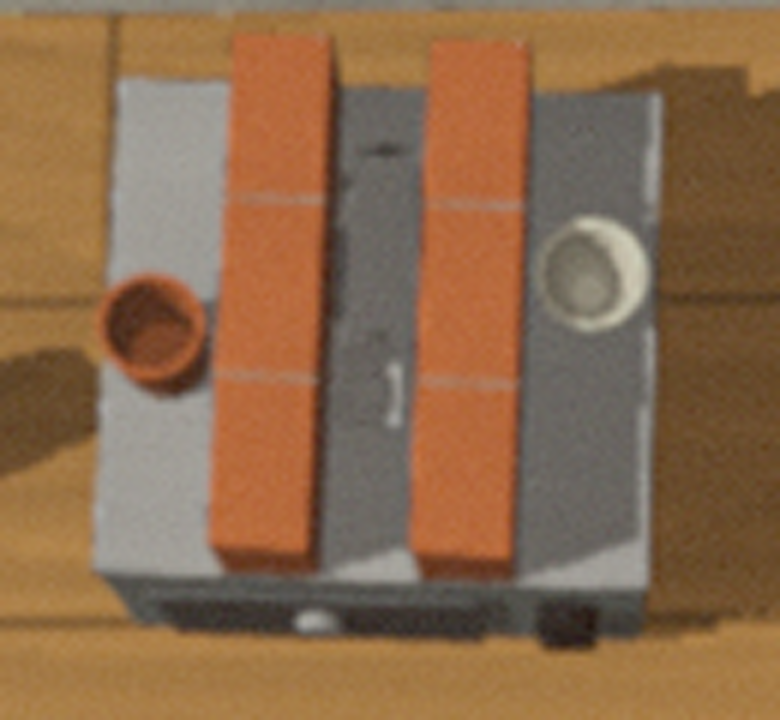

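View pics/c2.png

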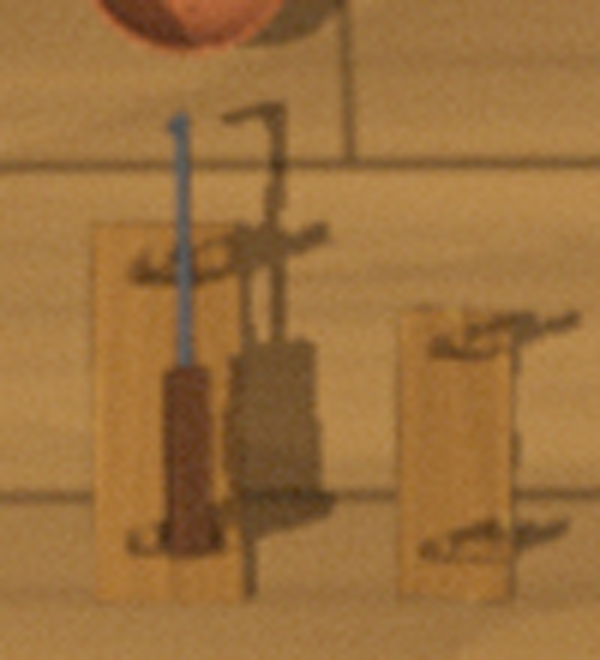

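```bash
python3 - <<'E'
from h import *
d=load('t0')
P=lambda a,b,z:px(d,225+a/6,75+b/6,z)[:2].round(4)
Q=lambda a,b,z:px(d,380+a/6,150+b/6,z)[:2].round(4)
c=[P(95,572,.17),P(648,585,.17),P(660,95,.17),P(118,80,.17)]
print(c,np.mean(c,0),c[0]-c[1],c[3]-c[0])
b=[P(210,548,.24),P(312,552,.24),P(412,555,.24),P(513,558,.24),P(232,36,.24),P(328,36,.24),P(432,42,.24),P(527,42,.24)];print(b,np.mean(b,0))
print('whitebit',P(395,395,.2),'hole',P(375,340,.2))
h=[Q(93,224,.012),Q(240,224,.012),Q(92,598,.012),Q(248,598,.012)];print(h,np.mean(h,0))
print('rod',Q(180,118,.07),Q(184,360,.07),'handle',Q(187,368,.084),Q(193,555,.084), Q(165,368,.084),Q(208,368,.084))
dp=d['depth']
print((dp[120:150,283:297]*1000).astype(int))
E
```

```text
[array([0.5843, 0.1926]), array([ 0.5757, -0.0859]), array([ 0.8327, -0.0946]), array([0.8428, 0.185 ])] [0.708875 0.049275] [0.0086 0.2785] [ 0.2585 -0.0076]
[array([0.5816, 0.1263]), array([0.5793, 0.0772]), array([0.5775, 0.0291]), array([ 0.5757, -0.0194]), array([0.8392, 0.1183]), array([0.8388, 0.0709]), array([0.8353, 0.0196]), array([ 0.835 , -0.0273])] [0.7078    0.0493375]
whitebit [0.667  0.0399] hole [0.6953 0.0499]
[array([ 0.555 , -0.2964]), array([ 0.5544, -0.3776]), array([ 0.3493, -0.2901]), array([ 0.3487, -0.3747])] [ 0.45185 -0.3347 ]
rod [ 0.6027 -0.3361] [ 0.472 -0.334] handle [ 0.4661 -0.333 ] [ 0.3681 -0.333 ] [ 0.4662 -0.3215] [ 0.4661 -0.3441]
[[1565 1567 1565 1567 1567 1574 1571 1568 1571 1566 1573 1573 1501 1503]
 [1572 1572 1571 1569 1567 1572 1568 1571 1569 1570 1569 1569 1512 1503]
 [1566 1569 1575 1574 1571 1568 1574 1573 1567 1563 1567 1565 1502 1502]
 [1564 1565 1573 1563 1569 1568 1570 1566 1572 1566 1567 1568 1505 1503]
 [1567 1566 1566 1570 1561 1571 1575 1570 1569 1568 1571 1571 1502 1502]
 [1567 1572 1563 1564 1567 1571 1571 1566 1565 1569 1566 
[... 1068 characters left out ...]
3 1564 1561 1539 1531 1570 1499 1497 1501]
 [1528 1561 1565 1566 1563 1572 1569 1566 1539 1536 1563 1491 1495 1494]
 [1536 1564 1568 1563 1568 1564 1571 1533 1533 1531 1565 1492 1494 1488]
 [1531 1568 1559 1562 1566 1568 1571 1533 1535 1561 1567 1494 1487 1490]
 [1532 1533 1528 1536 1533 1532 1537 1534 1528 1563 1569 1496 1493 1491]
 [1534 1534 1529 1530 1536 1531 1534 1532 1535 1573 1564 1497 1496 1495]
 [1567 1568 1563    0 1560 1568 1567 1565 1562 1571 1561 1495 1493 1489]
 [1566 1569 1560 1560 1560 1561 1563 1570 1563 1568 1563 1490 1494 1498]
 [1563 1562 1564 1562 1567 1566 1567 1565 1569 1565 1563 1491 1489 1494]
 [1564 1565 1561 1563 1562 1565 1568 1560 1567 1570 1569 1493 1495 1495]]
```

View pics/w0.png

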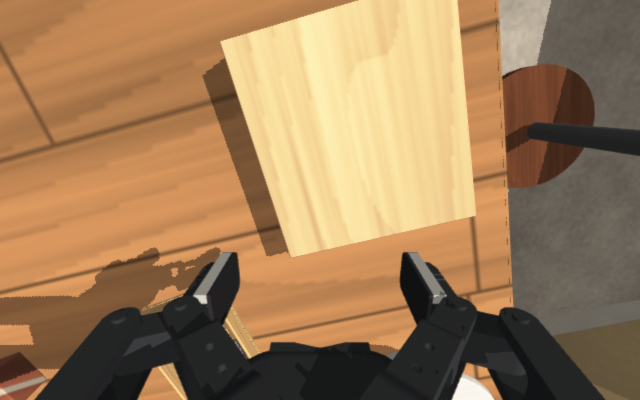

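```bash
cat >> h.py <<'E'
from scipy.spatial.transform import Rotation as Ro
def yawR(a): # tool down, tool x at world yaw a
    c,s=np.cos(a),np.sin(a); return np.array([[c,s,0],[s,-c,0],[0,0,-1.]])
def st():
    s=bot.observe(); R=s['orientation']; print('t',round(s['t'],2),'p',s['ee_pos'].round(4),'yaw',round(float(np.arctan2(R[1,0],R[0,0])),4),'z',R[:,2].round(4),'F',s['force'].round(2),'op',round(s['opening'],4),'j',s['joints'].round(2)); return s
def togo(p,yaw,n=1):
    s=st(); R=s['orientation']; dp=R.T@(np.array(p)-s['ee_pos'])*100; rv=Ro.from_matrix(R.T@yawR(yaw)).as_rotvec()
    print('total rv',rv.round(4),'d cm',dp.round(3),'| per row',(rv/n).round(4),(dp/n).round(3))
E
python3 - <<'E'
from h import *
d=load('t0')
print('eye',px(d,287.3,140.5,.203), px(d,282.6,140.7,.203),px(d,287.5,135.6,.203),px(d,287,145.6,.203))
w=load('w0');s=bot.observe();R=s['orientation'];V=np.linalg.inv(w['view'])
print('cam in tool',R.T@(V[:3,3]-s['ee_pos']),'\n',R.T@V[:3,:3],w['camera_matrix'][0])
togo([.45,.05,.36],np.pi-.03,12)
E
```

```text
eye [0.66730073 0.05021179 0.203     ] [0.66678727 0.06422837 0.203     ] [0.68233405 0.04966066 0.203     ] [0.65170189 0.05105723 0.203     ]
cam in tool [ 0.08053066  0.00126153 -0.14207792] 
 [[-6.53588414e-04 -9.49287309e-01 -3.14409251e-01]
 [ 9.99999572e-01 -4.14456299e-04 -8.27424854e-04]
 [ 6.55155019e-04 -3.14409657e-01  9.49287174e-01]] [280.90664113   0.         319.37548474]
t 0.15 p [0.1548 0.6048 0.2302] yaw 2.8908 z [-7.0e-04 -1.8e-03 -1.0e+00] F [ 0.84 -0.05  0.28] op 0.0854 j [ 1.21  0.22  1.61  0.    1.31 -0.11]
total rv [-0.0019 -0.0005 -0.2208] d cm [-42.358 -46.448 -12.897] | per row [-0.0002 -0.     -0.0184] [-3.53  -3.871 -1.075]
```

arm_command --deltas '[[[0,0,-0.02,-3.8,-4.0,-1.1,-1],[0,0,-0.02,-3.8,-4.0,-1.1,-1],[0,0,-0.02,-3.8,-4.0,-1.1,-1],[0,0,-0.02,-3.8,-4.0,-1.1,-1],[0,0,-0.02,-3.8,-4.0,-1.1,-1],[0,0,-0.02,-3.8,-4.0,-1.1,-1],[0,0,-0.02,-3.8,-4.0,-1.1,-1],[0,0,-0.02,-3.8,-4.0,-1.1,-1],[0,0,-0.02,-3.8,-4.0,-1.1,-1],[0,0,-0.02,-3.8,-4.0,-1.1,-1]]]'

```text
t: 1.4
ee_pos: [0.4727, 0.1394, 0.3402]
orientation: [[-0.999, 0.036, -0.002], [0.036, 0.999, -0.006], [0.002, -0.006, -1.0]]
force: [0.5, 0.6, -0.3]
opening: 0.0852
```

```bash
python3 - <<'E'
from h import *
togo([.427,-.333,.2],np.pi-.02,10)
E
```

```text
t 1.4 p [0.4727 0.1394 0.3402] yaw 3.1059 z [-0.0019 -0.006  -1.    ] F [ 0.54  0.64 -0.29] op 0.0852 j [ 0.15 -0.14  1.78 -0.01  1.5  -1.39]
total rv [-0.0061 -0.0017 -0.0156] d cm [  2.865 -47.291  14.308] | per row [-0.0006 -0.0002 -0.0016] [ 0.287 -4.729  1.431]
```

arm_command --deltas '[[[-0.001,0,0,0.3,-4.8,1.4,-1],[-0.001,0,0,0.3,-4.8,1.4,-1],[-0.001,0,0,0.3,-4.8,1.4,-1],[-0.001,0,0,0.3,-4.8,1.4,-1],[-0.001,0,0,0.3,-4.8,1.4,-1],[-0.001,0,0,0.3,-4.8,1.4,-1],[-0.001,0,0,0.3,-4.8,1.4,-1],[-0.001,0,0,0.3,-4.8,1.4,-1],[-0.001,0,0,0.3,-4.8,1.4,-1],[0,0,0,0,0,0,-1]]]'

```text
t: 2.65
ee_pos: [0.4284, -0.3077, 0.2102]
orientation: [[-0.999, 0.041, 0.002], [0.041, 0.999, 0.005], [-0.002, 0.005, -1.0]]
force: [0.4, 0.1, -0.1]
opening: 0.0855
```

```bash
python3 - <<'E'
from h import *
togo([.427,-.333,.16],np.pi-.02,3)
snap('wrist','w1')
E
```

```text
t 2.65 p [ 0.4284 -0.3077  0.2102] yaw 3.1001 z [ 0.0023  0.0053 -1.    ] F [ 0.38  0.05 -0.08] op 0.0855 j [-0.76  0.03  1.86  0.01  1.25 -2.29]
total rv [ 0.0054  0.0022 -0.0215] d cm [ 0.049 -2.562  5.004] | per row [ 0.0018  0.0007 -0.0072] [ 0.016 -0.854  1.668]
```

View pics/w1.png

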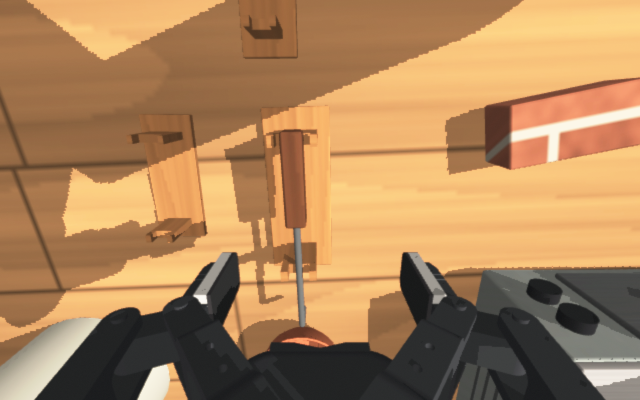

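The wrist view shows the handle from tail (291,131) to front (296,227), with the rod running on to about (303,325).

```bash
python3 - <<'E'
from h import *
d=load('w1')
crop('w1',250,90,350,340,2.4,'c3')
for n,u,v,z in [('tail L',280,131,.084),('tail R',303,131,.084),('frontL',285,227,.084),('frontR',307,227,.084),('rod1',298,232,.074),('rod2',302.5,315,.074)]: print(n,px(d,u,v,z).round(4),px(d,u,v).round(4))
E
```

```text
tail L [ 0.3697 -0.3402  0.084 ] [ 0.3742 -0.3478  0.0274]
tail R [ 0.3706 -0.3188  0.084 ] [ 0.3746 -0.3214  0.0361]
frontL [ 0.4672 -0.3434  0.084 ] [ 0.4997 -0.3542  0.0109]
frontR [ 0.4682 -0.3205  0.084 ] [ 0.5006 -0.325   0.0117]
rod1 [ 0.4782 -0.3313  0.074 ] [ 0.4791 -0.3314  0.072 ]
rod2 [ 0.5886 -0.3331  0.074 ] [ 0.5895 -0.3332  0.0729]
```

View pics/c3.png

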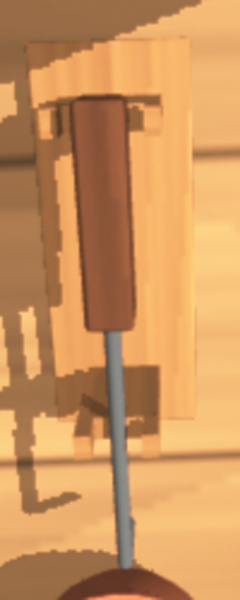

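```bash
python3 - <<'E'
from h import *
togo([.428,-.332,.051],np.pi-.02,9)
E
```

```text
t 2.7 p [ 0.4289 -0.3063  0.2107] yaw 3.1014 z [ 0.0031  0.0058 -1.    ] F [-0.19 -0.58 -0.42] op 0.0853 j [-0.76  0.03  1.86  0.01  1.25 -2.29]
total rv [ 0.0058  0.0029 -0.0201] d cm [ 0.033 -2.663 15.958] | per row [ 0.0006  0.0003 -0.0022] [ 0.004 -0.296  1.773]
```

arm_command --deltas '[[[0.002,0.001,-0.007,0,-0.9,1.0,-1],[0.002,0.001,-0.007,0,-0.9,1.0,-1],[0.002,0.001,-0.007,0,-0.9,1.0,-1],[0,0,0,0,0,2.0,-1],[0,0,0,0,0,2.5,-1],[0,0,0,0,0,2.5,-1],[0,0,0,0,0,2.0,-1],[0,0,0,0,0,1.0,-1],[0,0,0,0,0,0,-1],[0,0,0,0,0,0,-1]]]'

```text
t: 3.95
ee_pos: [0.4308, -0.3325, 0.0752]
orientation: [[-1.0, 0.009, 0.002], [0.009, 1.0, -0.002], [-0.002, -0.002, -1.0]]
force: [-0.8, -1.2, -0.9]
opening: 0.0855
```

```bash
python3 - <<'E'
from h import *
togo([.428,-.332,.051],np.pi-.02,3)
E
```

```text
t 3.95 p [ 0.4308 -0.3325  0.0752] yaw 3.133 z [ 0.0017 -0.0023 -1.    ] F [-0.78 -1.17 -0.87] op 0.0855 j [-0.79  0.23  1.92 -0.    0.99 -2.35]
total rv [-0.0023  0.0018  0.0114] d cm [0.283 0.052 2.422] | per row [-0.0008  0.0006  0.0038] [0.094 0.017 0.807]
```

arm_command --deltas '[[[-0.001,0.001,0.006,0.1,0,0.8,-1],[-0.001,0.001,0.006,0.1,0,0.8,-1],[0,0,0,0.1,0,0.8,-1],[0,0,0,0,0,0,-1],[0,0,0,0,0,0,-1]]]'

```text
t: 4.58
ee_pos: [0.4286, -0.3335, 0.0513]
orientation: [[-1.0, 0.021, 0.002], [0.021, 1.0, -0.003], [-0.002, -0.002, -1.0]]
force: [-0.3, -0.5, 0.6]
opening: 0.0851
```

```bash
python3 - <<'E'
from h import *
snap('wrist','w2')
togo([.428,-.332,.051],np.pi-.02,3)
E
```

```text
t 4.62 p [ 0.4285 -0.3335  0.0513] yaw 3.1203 z [ 0.0018 -0.0024 -1.    ] F [ 0.5  -0.19  0.11] op 0.0855 j [-0.79  0.27  1.93 -0.    0.94 -2.34]
total rv [-0.0024  0.0018 -0.0013] d cm [0.052 0.144 0.027] | per row [-0.0008  0.0006 -0.0004] [0.017 0.048 0.009]
```

View pics/w2.png

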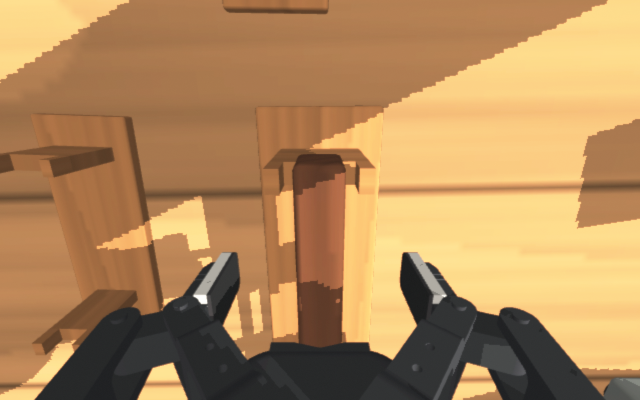

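The handle (columns 295–345) lies centred between the pads, which centre at column 319. I'll close the gripper.

arm_command --deltas '[[[0,0,0,0,0,0,0],[0,0,0,0,0,0,0.5],[0,0,0,0,0,0,1],[0,0,0,0,0,0,1],[0,0,0,0,0,0,1],[0,0,0,0,0,0,1],[0,0,0,0,0,0,1]]]' --force 100

```text
t: 5.5
ee_pos: [0.4291, -0.3341, 0.0522]
orientation: [[-1.0, 0.021, 0.003], [0.021, 1.0, -0.004], [-0.003, -0.004, -1.0]]
force: [-0.4, -0.1, -0.0]
opening: 0.0209
```

```bash
python3 - <<'E'
from h import *
st()
E
```

```text
t 5.5 p [ 0.4291 -0.3341  0.0522] yaw 3.1204 z [ 0.0032 -0.0039 -1.    ] F [-0.37 -0.06 -0.04] op 0.0209 j [-0.79  0.27  1.93 -0.    0.94 -2.34]
```

arm_command --deltas '[[[0,0,0,0,0,-0.5,1],[0,0,0,0,0,-1,1],[0,0,0,0,0,-2,1],[0,0,0,0,0,-3.5,1],[0,0,0,0,0,-4,1],[0,0,0,0,0,-4,1],[0,0,0,0,0,-4,1],[0,0,0,0,0,-3,1],[0,0,0,0,0,0,1]]]'

```text
t: 6.62
ee_pos: [0.4266, -0.3313, 0.2806]
orientation: [[-1.0, 0.021, -0.0], [0.021, 1.0, -0.001], [-0.0, -0.001, -1.0]]
force: [0.5, -0.1, -2.3]
opening: 0.0206
```

```bash
python3 - <<'E'
from h import *
st()
d=snap('top','t1');snap('scene','s1')
crop('t1',340,130,480,260,5,'c4');
E
```

```text
t 6.62 p [ 0.4266 -0.3313  0.2806] yaw 3.1207 z [-0.     -0.0012 -1.    ] F [ 0.46 -0.1  -2.28] op 0.0206 j [-0.79 -0.    1.76 -0.    1.38 -2.34]
```

View pics/c4.png

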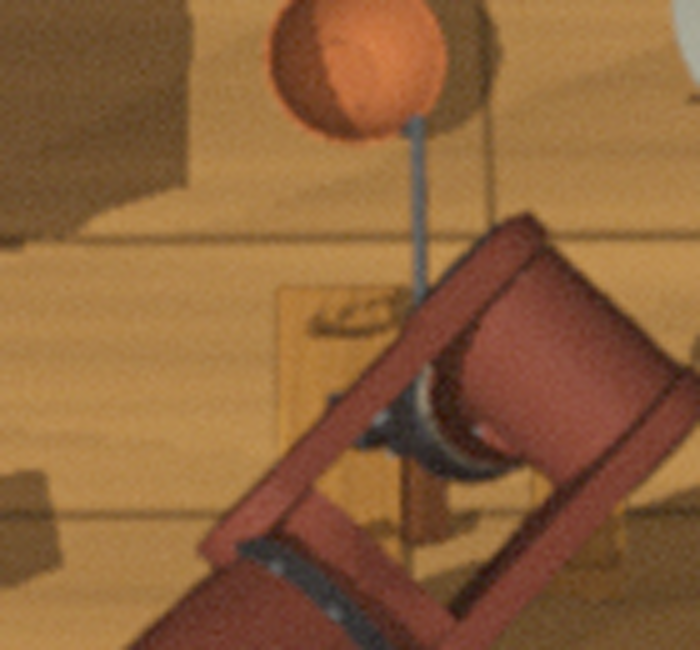

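View pics/s1.png

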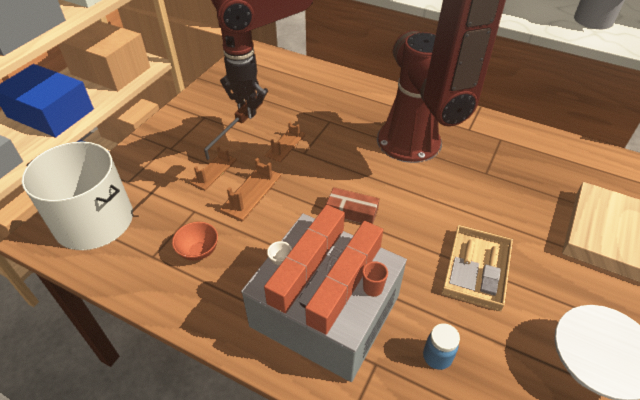

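```bash
python3 - <<'E'
from h import *
d=load('t1')
P=lambda a,b,z=None:px(d,340+a/5,130+b/5,z)
for a,b in [(417,122),(417,135),(418,200),(420,280)]: print(P(a,b,.304).round(4),P(a,b).round(4))
# mask rod by depth
D=d['depth'];
for v in range(150,192,4):
    pts=[(u,px(d,u,v)[2]) for u in range(410,440)]
    us=[u for u,z in pts if z>.2]; 
    print(v,us,px(d,np.mean(us),v,.304).round(4) if us else '')
E
```

```text
[ 0.5988 -0.3333  0.304 ] [ 0.5989 -0.3335  0.3033]
[ 0.5914 -0.3331  0.304 ] [ 0.5917 -0.3333  0.3029]
[ 0.5548 -0.3323  0.304 ] [ 0.5566 -0.3341  0.2949]
[ 0.5101 -0.3318  0.304 ] [ 0.5103 -0.332   0.3031]
150 [] 
154 [422, 423, 424] [ 0.5999 -0.3323  0.304 ]
158 [421, 422, 423, 424] [ 0.5886 -0.3305  0.304 ]
162 [422, 423, 424] [ 0.5773 -0.3315  0.304 ]
166 [422, 423, 424] [ 0.5661 -0.3311  0.304 ]
170 [423, 424] [ 0.5548 -0.332   0.304 ]
174 [423, 424, 425] [ 0.5436 -0.333   0.304 ]
178 [423, 424, 425, 435, 436, 437, 438, 439] [ 0.5323 -0.3549  0.304 ]
182 [423, 424, 425, 431, 432, 433, 434, 435, 436, 437, 438, 439] [ 0.5211 -0.3548  0.304 ]
186 [423, 424, 425, 427, 428, 429, 430, 431, 432, 433, 434, 435, 436, 437, 438, 439] [ 0.51   -0.3518  0.304 ]
190 [423, 424, 425, 426, 427, 428, 429, 430, 431, 432, 433, 434, 435, 436, 437, 438, 439] [ 0.4989 -0.3505  0.304 ]
```

```bash
python3 - <<'E'
from h import *
togo([.487,.0555,.295],np.pi-.031,10)
E
```

```text
t 6.72 p [ 0.425  -0.3298  0.2765] yaw 3.1207 z [-0.0051  0.004  -1.    ] F [ 0.66 -0.34 -1.98] op 0.0206 j [-0.79  0.    1.76 -0.    1.38 -2.34]
total rv [ 0.0039 -0.0052  0.0101] d cm [-5.38  38.658 -1.727] | per row [ 0.0004 -0.0005  0.001 ] [-0.538  3.866 -0.173]
```

arm_command --deltas '[[[0,0,0,0,1,-1.2,1],[0,0,0.001,-0.6,3,-0.8,1],[0,0,0.001,-0.6,4,-0.3,1],[0,0,0.001,-0.6,5,0,1],[0,0,0.001,-0.7,5,0,1],[0,0,0.001,-0.7,5,0,1],[0,0,0.001,-0.7,5,0,1],[0,0,0.001,-0.7,5,0,1],[0,0,0.001,-0.6,3.5,0,1],[0,0,0,0,0,0,1]]]'

```text
t: 7.98
ee_pos: [0.4793, 0.0527, 0.2913]
orientation: [[-0.999, 0.03, -0.029], [0.03, 0.999, 0.02], [0.03, 0.019, -0.999]]
force: [0.2, -0.6, -1.5]
opening: 0.0209
```

```bash
python3 - <<'E'
from h import *
togo([.4919,.0555,.295],np.pi-.031,3)
E
```

```text
t 7.97 p [0.4793 0.0527 0.2913] yaw 3.112 z [-0.0289  0.0197 -0.9994] F [ 0.18 -0.57 -1.46] op 0.0209 j [-0.05 -0.12  1.85  0.02  1.44 -1.59]
total rv [ 0.0189 -0.0295  0.0011] d cm [-1.239  0.325 -0.397] | per row [ 0.0063 -0.0098  0.0004] [-0.413  0.108 -0.132]
```

arm_command --deltas '[[[0.01,-0.015,0,-0.5,0.1,-0.2,1],[0.01,-0.015,0,-0.5,0.1,-0.2,1],[0,0,0,0,0,0,1],[0,0,0,0,0,0,1]]]'

```text
t: 8.48
ee_pos: [0.4888, 0.0524, 0.2939]
orientation: [[-0.999, 0.033, -0.001], [0.033, 0.999, -0.004], [0.001, -0.004, -1.0]]
force: [1.0, -0.3, -2.1]
opening: 0.0202
```

```bash
python3 - <<'E'
from h import *
togo([.4919,.0555,.295],np.pi-.031,3)
d=snap('top','t2');snap('scene','s2')
crop('t2',250,80,350,210,6,'c5'); crop('s2',220,190,400,340,4,'c6')
print((d['depth'][130:175,278:302]*1000).astype(int))
st()
E
```

```text
t 8.47 p [0.4888 0.0524 0.2939] yaw 3.1089 z [-0.0011 -0.0036 -1.    ] F [ 0.98 -0.27 -2.09] op 0.0202 j [-0.03 -0.12  1.85 -0.    1.42 -1.57]
total rv [-0.0036 -0.001  -0.0017] d cm [-0.299  0.323 -0.109] | per row [-0.0012 -0.0003 -0.0006] [-0.1    0.108 -0.036]
[[1505 1538 1577 ... 1496 1501 1503]
 [1502 1539 1576 ... 1497 1501 1501]
 [1501 1539 1567 ... 1502 1507 1499]
 ...
 [1076 1080 1079 ... 1082 1083 1093]
 [1075 1074 1080 ... 1080 1085 1095]
 [1073 1078 1077 ... 1082 1084 1098]]
t 8.57 p [0.4888 0.0525 0.294 ] yaw 3.109 z [-9.0e-04 -3.5e-03 -1.0e+00] F [ 0.2  -0.34 -1.63] op 0.0207 j [-0.03 -0.12  1.85 -0.    1.42 -1.57]
```

View pics/c5.png

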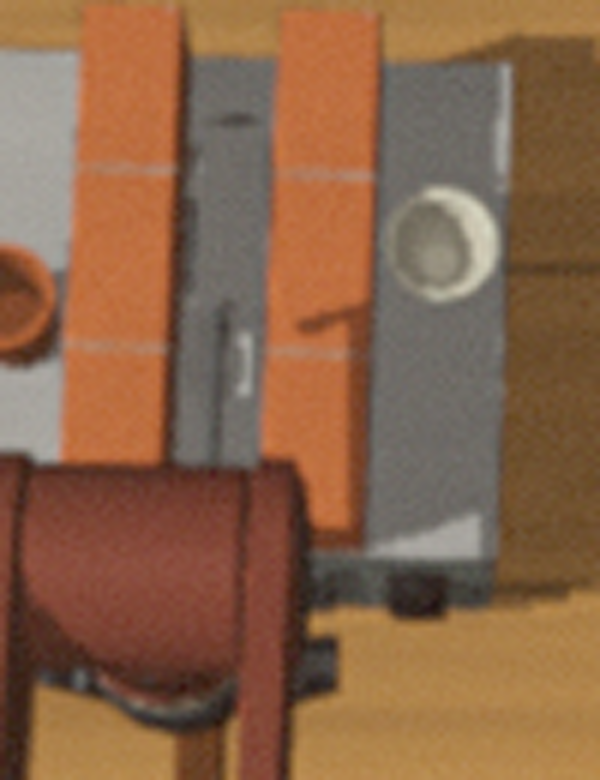

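View pics/c6.png

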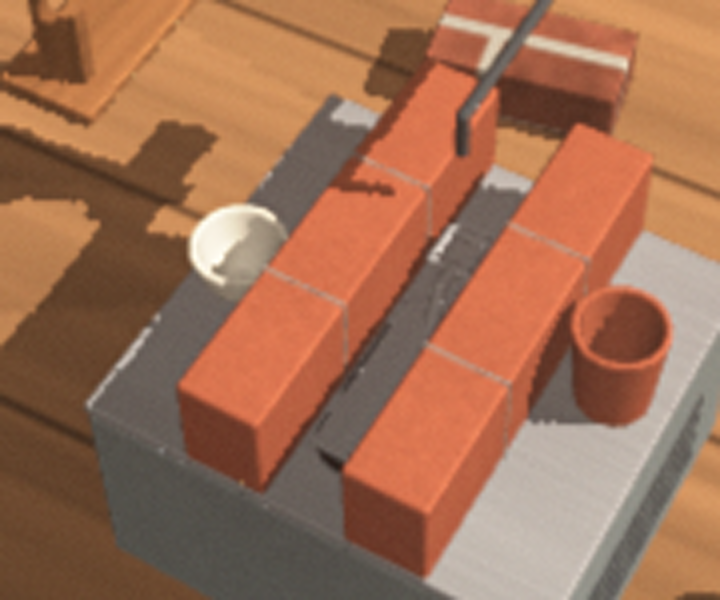

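```bash
python3 - <<'E'
from h import *
d=load('t2')
np.set_printoptions(linewidth=200,threshold=10000)
print((d['depth'][126:156,280:298]*1000).astype(int))
print(px(d,287,130.0,.317),px(d,286.5,140,.317),px(d,286,154,.317))
e=load('s2')
# predict hook tip pixel in scene
def pr(d,p):
    c=d['view']@np.r_[p,1]; return (d['camera_matrix']@(c[:3]/c[2]))[:2]
print(pr(e,[.4888+.1754,.0525-.0053,.313]),pr(e,[.4888+.1754,.0525-.0053,.281]),'eye',pr(e,[.6673,.0502,.2]))
E
```

```text
[[1568 1575 1571 1567 1569 1572 1569    0 1569 1566 1571 1566 1564 1570 1567 1503 1501 1504]
 [1567 1575 1573 1569 1569 1567 1570 1572 1565 1569 1572 1562 1570 1571 1569 1504 1505 1503]
 [1563 1570 1569 1569 1565 1566 1570 1572 1571 1568 1563 1567 1564 1563 1568 1501 1503 1505]
 [1560 1575 1569 1565 1568 1568 1564 1567 1566 1565 1562 1568 1563 1563 1572 1503 1507 1500]
 [1577 1575 1562 1562 1566 1561 1573 1558 1560 1570 1566 1568 1563 1565 1565 1502 1498 1497]
 [1576 1565 1565 1567 1568 1423 1429 1541 1530 1565 1572 1569 1559 1571 1565 1507 1499 1502]
 [1567 1578 1562 1564 1566 1421 1426 1425 1541 1565 1568 1564 1567 1565 1568 1505 1499 1505]
 [1572 1578 1571 1566 1561 1425 1420 1423 1536 1567 1567 1568 1569 1569 1565 1497 1498 1499]
 [1580 1567 1570 1570 1577 1422 1427 1426 1533 1565 1569 1579 1573 1572 1570 1502 1506 1501]
 [1569 1568 1572 1571 1564 1421 1419 1422 1539 1567 1569 1571 1569 1567 1568 1497 1497 1500]
 [1570 1566 1532 1530 1535 1421 1421 1532 1535 1538 1531 1537 1534 1573 1572 1497 1500 1496]
 [1570 1572 1538 1538 1541 1419 1421 1541 1535 1532 1541    0 1543 1567 1567 
[... 1183 characters left out ...]
 1563 1567 1559 1561 1494 1486 1495 1488]
 [1560 1565 1554 1558 1421 1412 1417 1562 1562 1563 1563 1567 1561 1565 1487 1495 1486 1489]
 [1562 1561 1563 1559 1419 1415 1415 1566 1569 1555 1560 1560 1567 1558 1491 1494 1496 1490]
 [1561 1561 1561 1556 1418 1416 1407 1564 1559 1561 1563 1558 1561 1555 1489 1485 1488 1487]
 [1561 1564 1561 1563 1413 1411 1410 1563 1559 1563 1566 1563 1565 1565 1490 1484 1489 1491]
 [1560 1561 1559 1560 1417 1409 1412 1562 1558 1557 1558 1559 1558 1564 1496 1494 1488 1489]]
[0.6673984  0.04351002 0.317     ] [0.63901174 0.04479784 0.317     ] [0.59954711 0.04603926 0.317     ]
[335.26092552 217.67019156] [334.93230258 227.42871143] eye [334.73850315 251.78628629]
```

arm_command --deltas '[[[-0.003,0,0,-0.45,0.4,0,1],[0,0,0,0,0,0,1],[0,0,0,0,0,0.8,1],[0,0,0,0,0,1.0,1],[0,0,0,0,0,0,1],[0,0,0,0,0,0,1]]]'

```text
t: 9.32
ee_pos: [0.4933, 0.0563, 0.2738]
orientation: [[-0.999, 0.033, -0.002], [0.033, 0.999, -0.0], [0.002, -0.0, -1.0]]
force: [0.4, 0.1, -1.4]
opening: 0.0207
```

```bash
python3 - <<'E'
from h import *
togo([.4931,.0565,.222],3.109,3)
E
```

```text
t 9.32 p [0.4933 0.0563 0.2738] yaw 3.1084 z [-2.5e-03 -2.0e-04 -1.0e+00] F [ 0.37  0.07 -1.43] op 0.0207 j [-0.03 -0.09  1.86 -0.    1.38 -1.57]
total rv [-0.0003 -0.0025 -0.0006] d cm [0.011 0.024 5.185] | per row [-0.0001 -0.0008 -0.0002] [0.004 0.008 1.728]
```

arm_command --deltas '[[[0,-0.002,0,0,0,1.0,1],[0,0,0,0,0,1.2,1],[0,0,0,0,0,1.2,1],[0,0,0,0,0,1.0,1],[0,0,0,0,0,0.5,1],[0,0,0,0,0,0,1],[0,0,0,0,0,0,1]]]'

```text
t: 10.2
ee_pos: [0.493, 0.0563, 0.2209]
orientation: [[-0.999, 0.033, -0.001], [0.033, 0.999, -0.0], [0.001, -0.0, -1.0]]
force: [-0.3, 0.4, -2.0]
opening: 0.0205
```

```bash
python3 - <<'E'
from h import *
togo([.4931,.0565,.222],3.109,3)
d=snap('top','t3');snap('scene','s3')
crop('s3',290,210,380,280,8,'c7')
np.set_printoptions(linewidth=200,threshold=10000)
print((d['depth'][126:156,280:298]*1000).astype(int))
E
```

```text
t 10.2 p [0.493  0.0563 0.2209] yaw 3.1084 z [-1.3e-03 -3.0e-04 -1.0e+00] F [-0.26  0.41 -1.97] op 0.0205 j [-0.03 -0.05  1.92 -0.    1.27 -1.57]
total rv [-0.0003 -0.0013 -0.0006] d cm [-0.013  0.025 -0.114] | per row [-0.0001 -0.0004 -0.0002] [-0.004  0.008 -0.038]
[[1570 1580 1571 1566 1566 1562 1566 1565 1566 1573 1567 1568 1570 1563 1566 1503 1502 1497]
 [1569 1572 1564 1572 1568 1568 1562 1569 1558 1561 1574 1564 1569 1563 1565 1499 1506 1504]
 [1563 1573 1567 1567 1565 1562 1571 1569 1564 1568 1565 1567 1565 1565 1567 1501 1498 1502]
 [1567 1574 1560 1560 1563 1565 1565 1572 1564 1562 1567 1562 1570 1568 1574 1495 1506 1503]
 [1574 1571 1567 1566 1572 1573 1567 1552 1556 1562 1569 1567 1568 1563 1565 1502 1502 1503]
 [1573 1572 1568 1569 1574 1570 1565 1535 1543 1568 1569 1568 1563 1570 1559 1499 1500 1497]
 [1571 1572 1562 1568 1561 1561 1534 1531 1544 1567 1561 1566 1567 1565 1566 1494 1502 1499]
 [1573 1577 1567 1571 1567 1568 1537 1538 1539 1567 1564 1562 1567 1563 1572 1505 1497 1498]
 [1566 1571 1567 1578 1574 1576 1538 1541 1536 1572 1572 1569 1568    0 1570 1508 1493 1
[... 1258 characters left out ...]
66 1562 1568 1561 1561 1563 1499 1493 1487 1491]
 [1563 1566 1563 1564 1564 1496 1486 1493 1564 1564 1564 1569 1556 1559 1500 1488 1490 1494]
 [1564 1564 1556 1565 1565 1490 1490 1491 1567 1557 1559 1566 1571 1569 1487 1494 1493 1492]
 [1563 1563 1562 1562 1561 1491 1489 1490 1561 1562 1563 1565 1558 1562 1489 1488 1490 1496]
 [   0 1563 1563 1560 1559 1492 1487 1488 1554 1560    0 1564 1562 1564 1496 1494 1492 1483]
 [1561 1563 1561 1558 1564 1489 1492 1560 1562 1557 1563 1566 1563 1563 1493 1488 1485 1492]
 [1556 1559 1559 1567 1561 1485 1494 1561 1556 1558 1562 1560 1558 1560 1487 1484 1491 1491]
 [1558 1558 1560 1560 1555 1488 1478 1558 1561 1562 1567 1561 1565 1562 1492 1488 1494 1492]]
```

View pics/c7.png

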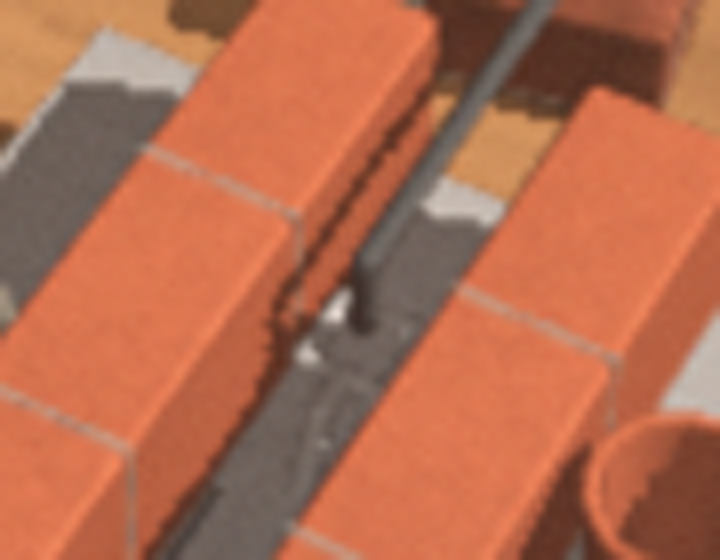

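```bash
python3 - <<'E'
from h import *
d=load('t3')
print(px(d,286.0,136.2,.242),px(d,287.0,140.5,.203))
st()
E
```

```text
[0.67000941 0.05142471 0.242     ] [0.66730708 0.05110662 0.203     ]
t 10.3 p [0.493  0.0563 0.221 ] yaw 3.1084 z [-1.e-03 -3.e-04 -1.e+00] F [-0.83 -0.21 -2.11] op 0.0208 j [-0.03 -0.05  1.92 -0.    1.27 -1.57]
```

Tip and eye centres agree within about 1 mm, so I'm lowering into the eye.

arm_command --deltas '[[[0,0,0,0,0,0.4,1],[0,0,0,0,0,0.4,1],[0,0,0,0,0,0.4,1],[0,0,0,0,0,0,1]]]'

```text
t: 10.8
ee_pos: [0.4934, 0.0563, 0.2088]
orientation: [[-0.999, 0.033, 0.0], [0.033, 0.999, -0.0], [-0.0, -0.0, -1.0]]
force: [0.1, -0.1, -2.5]
opening: 0.021
```

arm_command --deltas '[[[0,0,0,0,0,0.4,1],[0,0,0,0,0,0.4,1],[0,0,0,0,0,0.2,1],[0,0,0,0,0,0,1]]]'

```text
t: 11.3
ee_pos: [0.4933, 0.0562, 0.198]
orientation: [[-0.999, 0.033, -0.0], [0.033, 0.999, -0.0], [0.0, -0.0, -1.0]]
force: [0.4, -0.1, -2.3]
opening: 0.0208
```

```bash
python3 - <<'E'
from h import *
togo([.493,.0563,.199],3.1084,1)
d=snap('top','t4');snap('scene','s4')
crop('s4',290,210,380,280,8,'c8')
st()
E
```

```text
t 11.3 p [0.4933 0.0562 0.198 ] yaw 3.1084 z [-1.e-04 -4.e-04 -1.e+00] F [ 0.44 -0.07 -2.3 ] op 0.0208 j [-0.03 -0.03  1.94 -0.    1.23 -1.57]
total rv [-0.0004 -0.     -0.    ] d cm [ 0.034  0.004 -0.102] | per row [-0.0004 -0.     -0.    ] [ 0.034  0.004 -0.102]
t 11.4 p [0.4936 0.0562 0.1983] yaw 3.1084 z [ 6.e-04 -3.e-04 -1.e+00] F [-0.38  0.01 -2.64] op 0.0207 j [-0.03 -0.03  1.94 -0.    1.23 -1.57]
```

View pics/c8.png

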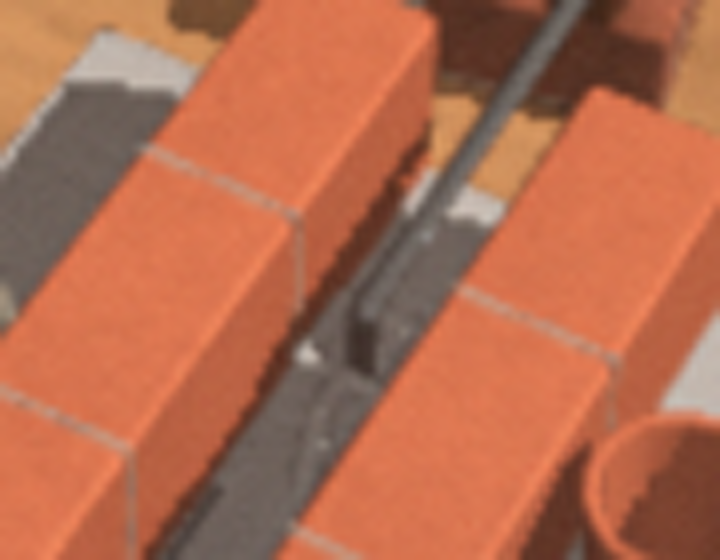

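arm_command --deltas '[[[0,0,0,0.2,0,0,1],[0,0,0,0.2,0,0,1],[0,0,0,0.2,0,0,1],[0,0,0,0.2,0,0,1]]]'

```text
t: 11.9
ee_pos: [0.4875, 0.0564, 0.1991]
orientation: [[-0.999, 0.033, 0.007], [0.033, 0.999, -0.0], [-0.007, -0.0, -1.0]]
force: [6.4, 0.4, -5.5]
opening: 0.0204
```

arm_command --deltas '[[[0,0,0,0.2,0,0,1],[0,0,0,0.2,0,0,1],[0,0,0,0.2,0,0,1],[0,0,0,0.2,0,0,1]]]'

```text
t: 12.4
ee_pos: [0.4853, 0.0563, 0.2]
orientation: [[-0.999, 0.034, 0.023], [0.034, 0.999, -0.001], [-0.023, 0.0, -1.0]]
force: [6.6, 1.0, -4.7]
opening: 0.0207
```

```bash
python3 - <<'E'
from h import *
d=snap('top','t5');st()
np.set_printoptions(linewidth=200,threshold=10000)
print((d['depth'][132:156,278:298]*1000).astype(int))
E
```

```text
t 12.45 p [0.4852 0.0563 0.2   ] yaw 3.1078 z [ 2.350e-02 -7.000e-04 -9.997e-01] F [ 5.14 -0.35 -4.82] op 0.0203 j [-0.03 -0.06  1.97 -0.    1.21 -1.57]
[[1512 1540 1571 1571 1564 1567 1559 1560 1543 1538 1538 1568 1566 1567 1567 1568 1571 1498 1494 1499]
 [1511 1538 1570 1575 1569 1564 1563 1567 1540 1538 1537 1561 1562 1561 1567 1563 1576 1501 1504 1503]
 [1502 1541 1568 1572 1566 1567 1569 1558 1537 1540 1526 1563 1564 1562 1560 1562 1565 1500 1499 1500]
 [1510 1539 1570 1567 1568 1577 1567 1571 1538 1536 1537 1564 1574 1570 1569 1574 1569 1497 1500 1499]
 [1506 1541 1568 1564 1571 1572 1567 1570 1539 1539 1538 1573 1568 1577 1572 1569 1569 1499 1493 1494]
 [1511 1548 1569    0 1537 1534 1535 1538 1540 1537 1534 1536 1537 1536 1539 1568 1575 1492 1497 1494]
 [1517 1542 1566 1572 1534 1539 1538 1540 1534 1532 1541 1533 1533 1538 1536 1572 1494 1498 1499 1497]
 [1511 1549 1567 1573 1536 1533 1569 1566 1573 1567 1568 1570 1570 1533 1538 1570 1504 1496 1500 1497]
 [1514 1545 1560 1570 1536 1536 1567 1561 1566 1567 1567 1567 1566 1537 1535 1565 1497 1503 1493 1497]
 [1515 1547 1570 156
[... 825 characters left out ...]
 1563 1563 1568 1510 1507 1506 1566 1561 1568 1558 1564 1556 1491 1493 1493 1494]
 [1529 1551 1564 1570 1564 1562 1562 1518 1511 1511 1556 1560 1565 1564 1564 1563 1493 1485 1490 1493]
 [1527 1560 1558 1562 1563 1561 1566 1511 1515 1507 1558 1562 1566 1562 1563 1560 1494 1498 1489 1495]
 [1524 1568 1563 1561 1560 1564 1569 1510 1510 1512 1558 1561 1565 1563 1566 1565 1490 1485 1484 1496]
 [1523 1559 1559 1561 1564 1566 1557 1507 1505 1510 1559 1568 1559 1558 1560 1560 1490 1492 1484 1492]
 [1527 1566 1561 1558 1557 1565 1570 1508 1502 1503 1557 1558 1560 1560 1564 1557 1494 1491 1490 1490]
 [1528 1560 1566 1559 1555 1564 1562 1507 1510 1503 1560 1561 1560 1555 1564 1562 1488 1492 1489 1491]]
```

```bash
python3 - <<'E'
from h import *
togo([.4852,.0564,.198],3.1084,1)
E
```

```text
t 12.45 p [0.4852 0.0563 0.2   ] yaw 3.1078 z [ 2.350e-02 -7.000e-04 -9.997e-01] F [ 5.14 -0.35 -4.82] op 0.0203 j [-0.03 -0.06  1.97 -0.    1.21 -1.57]
total rv [ 0.0001  0.0235 -0.0006] d cm [0.008 0.007 0.205] | per row [ 0.0001  0.0235 -0.0006] [0.008 0.007 0.205]
```

arm_command --deltas '[[[0,0.012,0,0.2,0,0.06,1],[0,0.012,0,0.2,0,0.06,1],[0,0.01,0,0.25,0,0.06,1],[0,0.006,0,0.25,0,0.04,1]]]'

```text
t: 12.95
ee_pos: [0.4845, 0.0563, 0.2026]
orientation: [[-0.999, 0.034, 0.005], [0.034, 0.999, 0.0], [-0.005, 0.001, -1.0]]
force: [6.4, 1.4, -1.3]
opening: 0.0209
```

arm_command --deltas '[[[0,0.006,0,0.25,0,0.03,1],[0,0.006,0,0.25,0,0.03,1],[0,0.006,0,0.25,0,0.03,1],[0,0.006,0,0.25,0,0.03,1]]]'

```text
t: 13.45
ee_pos: [0.4805, 0.0565, 0.2042]
orientation: [[-0.999, 0.034, -0.004], [0.034, 0.999, 0.001], [0.004, 0.001, -1.0]]
force: [5.5, -0.3, -3.0]
opening: 0.0208
```

arm_command --deltas '[[[0,0.003,0,0.35,0,0.2,1],[0,0.004,0,0.35,0,0.2,1],[0,0.004,0,0.35,0,0.2,1],[0,0.004,0,0.35,0,0.15,1],[0,0.004,0,0.35,0,0.15,1]]]'

```text
t: 14.08
ee_pos: [0.4744, 0.0567, 0.2019]
orientation: [[-0.999, 0.034, 0.007], [0.034, 0.999, 0.001], [-0.007, 0.002, -1.0]]
force: [7.0, 0.7, -1.8]
opening: 0.0205
```

```bash
python3 - <<'E'
from h import *
st()
E
```

```text
t 14.07 p [0.4744 0.0567 0.2019] yaw 3.1075 z [ 0.0073  0.0014 -1.    ] F [ 7.03  0.66 -1.82] op 0.0205 j [-0.03 -0.08  1.99  0.    1.23 -1.57]
```

arm_command --deltas '[[[0,0.006,0,0.35,0,0.15,1],[0,0.006,0,0.35,0,0.15,1],[0,0.006,0,0.35,0,0.12,1],[0,0.006,0,0.35,0,0.12,1],[0,0.005,0,0.35,0,0.12,1],[0,0.005,0,0.35,0,0.12,1]]]'

```text
t: 14.82
ee_pos: [0.4665, 0.0571, 0.2018]
orientation: [[-0.999, 0.034, 0.008], [0.034, 0.999, 0.002], [-0.008, 0.002, -1.0]]
force: [5.5, -0.3, -1.5]
opening: 0.0208
```

arm_command --deltas '[[[0,0.005,0,0.3,0,0.14,1],[0,0.005,0,0.3,0,0.14,1],[0,0.005,0,0.3,0,0.14,1],[0,0.005,0,0.3,0,0.14,1],[0,0.005,0,0.3,0,0.14,1]]]'

```text
t: 15.45
ee_pos: [0.4621, 0.0573, 0.2011]
orientation: [[-0.999, 0.034, 0.011], [0.034, 0.999, 0.003], [-0.011, 0.003, -1.0]]
force: [5.8, -0.8, -1.8]
opening: 0.0209
```

```bash
python3 - <<'E'
from h import *
st()
E
```

```text
t 15.45 p [0.4621 0.0573 0.2011] yaw 3.1072 z [ 0.0113  0.0026 -0.9999] F [ 5.84 -0.84 -1.76] op 0.0209 j [-0.03 -0.11  2.01  0.    1.23 -1.57]
```

arm_command --deltas '[[[-0.002,0.007,0,0.35,0,0.16,1],[0,0.007,0,0.35,0,0.16,1],[0,0.007,0,0.35,0,0.16,1],[0,0.007,0,0.35,0,0.16,1],[0,0.007,0,0.35,0,0.16,1]]]'

```text
t: 16.08
ee_pos: [0.4573, 0.0574, 0.201]
orientation: [[-0.999, 0.035, 0.01], [0.035, 0.999, 0.005], [-0.01, 0.006, -1.0]]
force: [5.6, 0.0, -0.3]
opening: 0.0207
```

arm_command --deltas '[[[0,0.006,0,0.3,0,0.15,1],[0,0.006,0,0.3,0,0.15,1],[0,0.006,0,0.3,0,0.15,1],[0,0.006,0,0.3,0,0.15,1],[0,0.006,0,0.3,0,0.15,1]]]'

```text
t: 16.7
ee_pos: [0.4542, 0.0576, 0.2009]
orientation: [[-0.999, 0.035, 0.011], [0.035, 0.999, 0.006], [-0.011, 0.006, -1.0]]
force: [6.4, -0.1, -2.2]
opening: 0.0204
```

```bash
python3 - <<'E'
from h import *
st()
d=snap('top','t6');snap('scene','s6')
crop('s6',290,190,400,270,7,'c9')
E
```

```text
t 16.7 p [0.4542 0.0576 0.2009] yaw 3.1069 z [ 0.0113  0.0057 -0.9999] F [ 6.37 -0.13 -2.16] op 0.0204 j [-0.03 -0.13  2.03  0.01  1.23 -1.57]
```

View pics/c9.png

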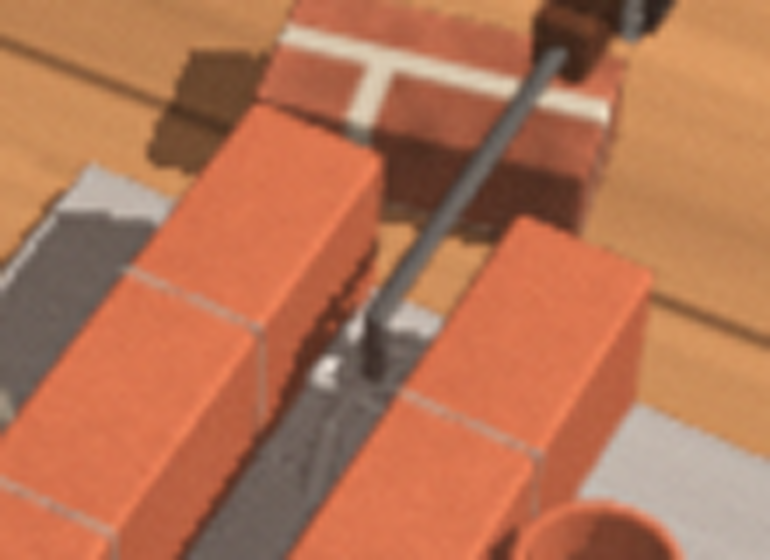

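arm_command --deltas '[[[0.002,0.008,0,0.35,0,0.16,1],[0.002,0.008,0,0.35,0,0.16,1],[0.002,0.008,0,0.35,0,0.16,1],[0.001,0.007,0,0.35,0,0.16,1],[0.001,0.007,0,0.35,0,0.16,1]]]'

```text
t: 17.42
ee_pos: [0.4498, 0.0578, 0.2014]
orientation: [[-0.999, 0.035, 0.008], [0.035, 0.999, -0.002], [-0.008, -0.002, -1.0]]
force: [6.4, 0.4, -0.6]
opening: 0.0207
```

arm_command --deltas '[[[0.001,0.007,0,0.3,0,0.15,1],[0.001,0.007,0,0.3,0,0.15,1],[0.001,0.007,0,0.3,0,0.15,1],[0.001,0.007,0,0.3,0,0.15,1]]]'

```text
t: 17.92
ee_pos: [0.4477, 0.0579, 0.2017]
orientation: [[-0.999, 0.035, 0.006], [0.035, 0.999, -0.005], [-0.006, -0.005, -1.0]]
force: [5.7, -0.6, -1.7]
opening: 0.0208
```

arm_command --deltas '[[[0.001,0.007,0,0.3,0,0.15,1],[0.001,0.007,0,0.3,0,0.15,1],[0.001,0.007,0,0.3,0,0.15,1],[0.001,0.007,0,0.3,0,0.15,1]]]'

```text
t: 18.42
ee_pos: [0.4456, 0.058, 0.202]
orientation: [[-0.999, 0.035, 0.004], [0.035, 0.999, -0.009], [-0.005, -0.009, -1.0]]
force: [5.0, 0.0, -1.3]
opening: 0.0208
```

```bash
python3 - <<'E'
from h import *
st()
E
```

```text
t 18.43 p [0.4456 0.058  0.202 ] yaw 3.1065 z [ 0.0043 -0.0088 -1.    ] F [ 5.    0.04 -1.25] op 0.0208 j [-0.02 -0.14  2.04 -0.01  1.24 -1.55]
```

arm_command --deltas '[[[-0.003,0.005,0,0.35,0,0.18,1],[-0.003,0.005,0,0.35,0,0.18,1],[-0.002,0.005,0,0.35,0,0.18,1],[0,0.005,0,0.35,0,0.18,1]]]'

```text
t: 18.92
ee_pos: [0.443, 0.0581, 0.2012]
orientation: [[-0.999, 0.035, 0.015], [0.035, 0.999, -0.0], [-0.015, 0.0, -1.0]]
force: [11.2, -0.4, -4.0]
opening: 0.0205
```

arm_command --deltas '[[[0,0.006,0,0.35,0,0.18,1],[0,0.006,0,0.35,0,0.18,1],[0,0.006,0,0.35,0,0.18,1],[0,0.006,0,0.35,0,0.18,1]]]'

```text
t: 19.42
ee_pos: [0.4431, 0.0581, 0.1994]
orientation: [[-0.999, 0.036, 0.028], [0.036, 0.999, 0.0], [-0.028, 0.001, -1.0]]
force: [12.1, -0.4, -4.3]
opening: 0.0205
```

```bash
python3 - <<'E'
from h import *
st()
E
```

```text
t 19.43 p [0.4431 0.0581 0.1994] yaw 3.1059 z [ 2.780e-02  2.000e-04 -9.996e-01] F [12.14 -0.44 -4.32] op 0.0205 j [-0.03 -0.17  2.07  0.    1.21 -1.56]
```

The stop is met: x is holding at 0.443 and the force has risen to 12 N. I'm bringing the pull up to about 15 N.

arm_command --deltas '[[[0,0.012,0,0.38,0,0.15,1],[0,0.014,0,0.4,0,0.15,1],[0,0.014,0,0.42,0,0.15,1]]]'

```text
t: 19.8
ee_pos: [0.443, 0.0582, 0.2001]
orientation: [[-0.999, 0.036, 0.019], [0.036, 0.999, 0.001], [-0.019, 0.002, -1.0]]
force: [10.5, -0.2, -2.8]
opening: 0.0206
```

```bash
python3 - <<'E'
from h import *
st()
E
```

```text
t 19.8 p [0.443  0.0582 0.2001] yaw 3.1057 z [ 0.0186  0.0014 -0.9998] F [10.52 -0.18 -2.78] op 0.0206 j [-0.03 -0.16  2.06  0.    1.22 -1.56]
```

arm_command --deltas '[[[0,0.012,0,0.48,0,0.16,1],[0,0.012,0,0.52,0,0.16,1]]]'

```text
t: 20.05
ee_pos: [0.443, 0.0582, 0.2011]
orientation: [[-0.999, 0.036, 0.02], [0.036, 0.999, 0.002], [-0.02, 0.003, -1.0]]
force: [15.6, -0.0, -6.8]
opening: 0.0208
```

arm_command --deltas '[[[0,0.012,0,0.54,0,0.16,1],[0,0.012,0,0.54,0,0.16,1]]]'

```text
t: 20.3
ee_pos: [0.4429, 0.0582, 0.2013]
orientation: [[-0.999, 0.036, 0.024], [0.036, 0.999, 0.003], [-0.024, 0.004, -1.0]]
force: [17.9, 0.0, -8.1]
opening: 0.0205
```

```bash
python3 - <<'E'
from h import *
st()
E
```

```text
t 20.3 p [0.4429 0.0582 0.2013] yaw 3.1052 z [ 0.0243  0.0028 -0.9997] F [17.95  0.04 -8.11] op 0.0205 j [-0.03 -0.17  2.06  0.    1.22 -1.56]
```

arm_command --deltas '[[[0,0.011,0,0.44,0,0.2,1],[0,0.011,0,0.45,0,0.2,1]]]'

```text
t: 20.55
ee_pos: [0.443, 0.0582, 0.2001]
orientation: [[-0.999, 0.037, 0.025], [0.037, 0.999, 0.004], [-0.025, 0.005, -1.0]]
force: [14.2, 0.5, -5.5]
opening: 0.0207
```

arm_command --deltas '[[[0,0.011,0,0.46,0,0.2,1],[0,0.011,0,0.46,0,0.2,1]]]'

```text
t: 20.8
ee_pos: [0.443, 0.0583, 0.1996]
orientation: [[-0.999, 0.037, 0.026], [0.037, 0.999, 0.004], [-0.026, 0.005, -1.0]]
force: [12.8, -1.3, -4.3]
opening: 0.0204
```

arm_command --deltas '[[[0,0.011,0,0.46,0,0.2,1],[0,0.011,0,0.46,0,0.2,1]]]'

```text
t: 21.05
ee_pos: [0.443, 0.0583, 0.1992]
orientation: [[-0.999, 0.037, 0.028], [0.037, 0.999, 0.005], [-0.028, 0.006, -1.0]]
force: [13.1, -0.4, -4.3]
opening: 0.0207
```

arm_command --deltas '[[[0.001,0.011,0,0.5,0,0.18,1],[0.001,0.011,0,0.5,0,0.18,1],[0,0.011,0,0.5,0,0.18,1]]]'

```text
t: 21.42
ee_pos: [0.443, 0.0584, 0.1992]
orientation: [[-0.999, 0.037, 0.033], [0.037, 0.999, 0.004], [-0.033, 0.005, -0.999]]
force: [16.4, 0.6, -7.1]
opening: 0.0207
```

arm_command --deltas '[[[0,0.011,0,0.5,0,0.18,1],[0,0.011,0,0.5,0,0.18,1],[0,0.011,0,0.5,0,0.18,1]]]'

```text
t: 21.8
ee_pos: [0.443, 0.0584, 0.1985]
orientation: [[-0.999, 0.038, 0.039], [0.038, 0.999, 0.005], [-0.038, 0.006, -0.999]]
force: [16.3, 0.2, -7.4]
opening: 0.0207
```

arm_command --deltas '[[[0,0.011,0,0.5,0,0.18,1],[0,0.011,0,0.5,0,0.18,1],[0,0.011,0,0.5,0,0.18,1]]]'

```text
t: 22.18
ee_pos: [0.443, 0.0585, 0.1977]
orientation: [[-0.998, 0.038, 0.044], [0.038, 0.999, 0.006], [-0.043, 0.008, -0.999]]
force: [16.7, -0.6, -7.5]
opening: 0.0207
```

arm_command --deltas '[[[0,0.011,0,0.5,0,0.18,1],[0,0.011,0,0.5,0,0.18,1],[0,0.011,0,0.5,0,0.18,1]]]'

```text
t: 22.55
ee_pos: [0.443, 0.0585, 0.1969]
orientation: [[-0.998, 0.038, 0.048], [0.039, 0.999, 0.007], [-0.048, 0.009, -0.999]]
force: [16.3, 0.0, -7.5]
opening: 0.0207
```

```bash
python3 - <<'E'
from h import *
st()
E
```

```text
t 22.55 p [0.443  0.0585 0.1969] yaw 3.103 z [ 0.0484  0.0073 -0.9988] F [16.34  0.03 -7.53] op 0.0207 j [-0.03 -0.18  2.08  0.01  1.19 -1.57]
```

arm_command --deltas '[[[-0.002,0.018,0,0.3,0,0.1,1],[0,0.018,0,0.3,0,0.1,1],[0,0.018,0,0.3,0,0.1,1]]]'

```text
t: 22.92
ee_pos: [0.4431, 0.0586, 0.1987]
orientation: [[-0.999, 0.038, 0.017], [0.038, 0.999, 0.011], [-0.016, 0.012, -1.0]]
force: [4.5, -1.0, 1.0]
opening: 0.0208
```

```bash
python3 - <<'E'
from h import *
st()
E
```

```text
t 22.93 p [0.4431 0.0586 0.1987] yaw 3.1033 z [ 0.0169  0.0112 -0.9998] F [ 4.51 -0.95  1.01] op 0.0208 j [-0.03 -0.16  2.06  0.01  1.22 -1.57]
```

arm_command --deltas '[[[0.003,0.012,0,0.42,0,0.18,1],[0.003,0.011,0,0.48,0,0.19,1],[0.002,0.011,0,0.48,0,0.19,1]]]'

```text
t: 23.3
ee_pos: [0.443, 0.0585, 0.1994]
orientation: [[-0.999, 0.039, 0.018], [0.039, 0.999, 0.004], [-0.018, 0.004, -1.0]]
force: [13.4, -0.3, -6.3]
opening: 0.0207
```

arm_command --deltas '[[[0,0.011,0,0.48,0,0.19,1],[0,0.011,0,0.48,0,0.19,1]]]'

```text
t: 23.55
ee_pos: [0.443, 0.0585, 0.1991]
orientation: [[-0.999, 0.039, 0.021], [0.039, 0.999, 0.004], [-0.02, 0.005, -1.0]]
force: [14.2, 0.7, -5.7]
opening: 0.0206
```

arm_command --deltas '[[[0,0.011,0,0.485,0,0.19,1],[0,0.011,0,0.485,0,0.19,1],[0,0.011,0,0.485,0,0.19,1]]]'

```text
t: 23.92
ee_pos: [0.443, 0.0586, 0.1986]
orientation: [[-0.999, 0.039, 0.025], [0.039, 0.999, 0.005], [-0.025, 0.006, -1.0]]
force: [15.0, -0.1, -6.5]
opening: 0.0205
```

arm_command --deltas '[[[0,0.011,0,0.485,0,0.19,1],[0,0.011,0,0.485,0,0.19,1],[0,0.011,0,0.485,0,0.19,1],[0,0.011,0,0.485,0,0.19,1]]]'

```text
t: 24.42
ee_pos: [0.443, 0.0586, 0.1976]
orientation: [[-0.999, 0.04, 0.03], [0.04, 0.999, 0.007], [-0.03, 0.008, -1.0]]
force: [14.2, 0.8, -5.7]
opening: 0.0206
```

arm_command --deltas '[[[0,0.011,0,0.485,0,0.19,1],[0,0.011,0,0.485,0,0.19,1],[0,0.011,0,0.485,0,0.19,1]]]'

```text
t: 24.8
ee_pos: [0.443, 0.0587, 0.197]
orientation: [[-0.999, 0.04, 0.034], [0.04, 0.999, 0.008], [-0.034, 0.009, -0.999]]
force: [15.1, 0.4, -6.0]
opening: 0.0206
```

arm_command --deltas '[[[0.003,0.015,0,0.1,0,0.05,1],[0.003,0.012,0,-0.2,0,0,1],[0,0.01,0,-0.2,0,0,1],[0,0,0,0,0,0,1]]]'

```text
t: 25.3
ee_pos: [0.4442, 0.0586, 0.1959]
orientation: [[-0.999, 0.04, -0.01], [0.04, 0.999, 0.003], [0.011, 0.003, -1.0]]
force: [0.4, -0.4, -2.5]
opening: 0.0209
```

```bash
python3 - <<'E'
from h import *
togo([.447,.0585,.199],3.1084,1)
d=snap('top','t7');snap('scene','s7')
crop('s7',290,190,400,270,7,'c10');st()
np.set_printoptions(linewidth=200,threshold=10000)
print((d['depth'][145:172,278:298]*1000).astype(int))
E
```

```text
t 25.3 p [0.4442 0.0586 0.1959] yaw 3.1016 z [-0.0104  0.0031 -0.9999] F [ 0.41 -0.45 -2.54] op 0.0209 j [-0.03 -0.13  2.04  0.    1.24 -1.56]
total rv [ 0.0027 -0.0105 -0.0068] d cm [-0.272 -0.003 -0.31 ] | per row [ 0.0027 -0.0105 -0.0068] [-0.272 -0.003 -0.31 ]
t 25.4 p [0.4442 0.0587 0.1959] yaw 3.1017 z [-0.0099  0.0032 -0.9999] F [ 1.14  0.22 -1.82] op 0.0204 j [-0.03 -0.13  2.04  0.    1.24 -1.56]
[[1517 1559 1568 1558 1561 1557 1556 1561 1533 1532 1554 1556 1558 1561 1558 1555 1492 1496 1490 1499]
 [1523 1554 1561 1555 1564 1556 1566 1556 1530 1528 1539 1559 1560 1554 1552 1560 1494 1500 1487 1492]
 [1519 1558 1563 1553 1562 1560 1554 1563 1535 1528 1565 1553 1556 1555 1561 1563 1497 1496 1494 1487]
 [1529 1554 1563 1562 1565 1558 1562 1566 1528 1532 1569 1562 1562 1567 1558 1566 1494 1494 1496 1491]
 [1521 1552 1573 1563 1564 1565 1566 1527 1532 1538 1567 1561 1567 1561 1569 1557 1492 1498 1493 1494]
 [1523 1556 1564 1565 1526 1536 1523 1532 1530 1533 1562 1566 1561 1567 1560 1561 1494 1492 1493 1496]
 [1532 1556 1564 1527 1524 1527 1530 1532 1533 1528 1526 1530 1535 1534 15
[... 1389 characters left out ...]
 1564 1556 1553 1512 1512 1510 1551 1557 1555 1561 1565 1487 1484 1491 1485 1485]
 [1543 1552 1552 1560 1552 1559 1563 1512 1510 1511 1556 1556 1559 1555 1559 1482 1486 1485 1481 1489]
 [1538 1557 1551 1552 1554 1556 1562 1510 1503 1513 1558 1553 1556 1556 1558 1553 1485 1491 1485 1485]
 [1543 1552 1552 1553 1555 1555 1560 1506 1507 1506 1557 1555 1554 1559 1554 1557 1500 1500 1493 1501]
 [1545 1556 1554 1557 1559 1551 1557 1511 1508 1507 1551 1559 1557 1558 1555 1552 1513 1516 1513 1512]
 [1544 1557 1556 1557 1558 1557 1552 1502 1511 1514 1551 1555 1559 1553 1554 1556 1537 1532 1528 1532]
 [1553 1557 1555 1552 1557 1559 1553 1509 1505 1508 1560 1555 1552 1558 1554 1549 1554 1544 1543 1541]]
```

View pics/c10.png

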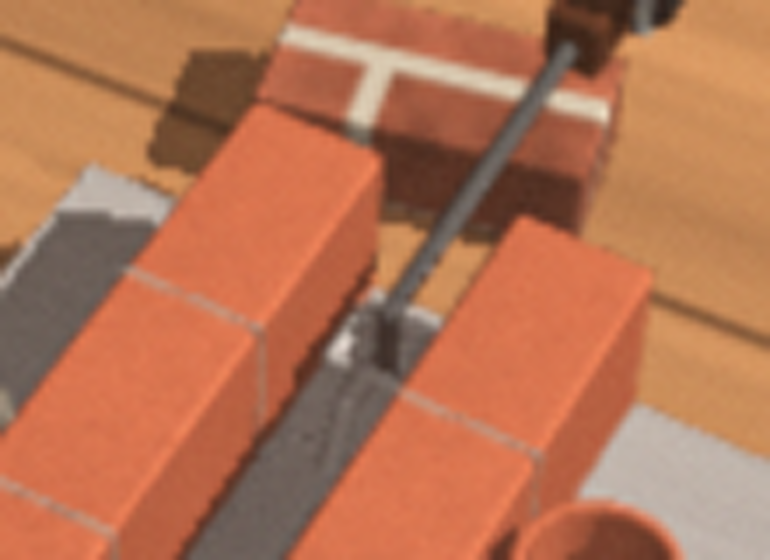

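arm_command --deltas '[[[0.002,-0.005,-0.003,-0.17,0,0,1],[0,-0.005,-0.003,-0.17,0,-0.05,1],[0,0,0,0,0,0,1]]]'

```text
t: 25.78
ee_pos: [0.4471, 0.0586, 0.196]
orientation: [[-0.999, 0.033, -0.001], [0.033, 0.999, 0.001], [0.001, 0.001, -1.0]]
force: [-0.4, 0.6, -2.3]
opening: 0.0209
```

```bash
python3 - <<'E'
from h import *
togo([.4475,.0585,.199],3.1084,1)
E
```

```text
t 25.77 p [0.4471 0.0586 0.196 ] yaw 3.1082 z [-6.e-04  7.e-04 -1.e+00] F [-0.43  0.61 -2.3 ] op 0.0209 j [-0.03 -0.13  2.04  0.    1.23 -1.56]
total rv [ 0.0006 -0.0006 -0.0002] d cm [-0.044 -0.009 -0.297] | per row [ 0.0006 -0.0006 -0.0002] [-0.044 -0.009 -0.297]
```

Free of load. I'll lift gently, then check.

arm_command --deltas '[[[0,0,0,-0.05,0,-0.3,1],[0,0,0,0,0,-0.4,1],[0,0,0,0,0,-0.4,1],[0,0,0,0,0,0,1]]]'

```text
t: 26.28
ee_pos: [0.4479, 0.0586, 0.2083]
orientation: [[-0.999, 0.033, 0.0], [0.033, 0.999, 0.001], [-0.0, 0.001, -1.0]]
force: [0.2, -0.2, -1.3]
opening: 0.0205
```

arm_command --deltas '[[[0,0,0,0,0,-0.5,1],[0,0,0,0,0,-0.7,1],[0,0,0,0,0,-0.8,1],[0,0,0,0,0,0,1]]]'

```text
t: 26.78
ee_pos: [0.4481, 0.0585, 0.2301]
orientation: [[-0.999, 0.033, 0.001], [0.033, 0.999, 0.001], [-0.001, 0.001, -1.0]]
force: [-0.8, 0.2, -2.2]
opening: 0.0207
```

arm_command --deltas '[[[0,0,0,0,0,-1.5,1],[0,0,0,0,0,-2,1],[0,0,0,0,0,-2,1],[0,0,0,0,0,-2,1],[0,0,0,0,0,0,1]]]'

```text
t: 27.4
ee_pos: [0.4483, 0.0585, 0.3106]
orientation: [[-0.999, 0.033, 0.003], [0.033, 0.999, 0.001], [-0.003, 0.001, -1.0]]
force: [0.0, -0.0, -1.4]
opening: 0.0204
```

```bash
python3 - <<'E'
from h import *
d=snap('top','t8');
np.set_printoptions(linewidth=200,threshold=10000)
print((d['depth'][145:166,278:298]*1000).astype(int))
print(px(d,286.5,155.1,.203))
togo([.435,-.3313,.28],3.1204,10)
E
```

```text
[[1523 1556 1564 1562 1400 1399 1397 1555 1538 1538 1546 1561 1560 1556 1563 1558 1499 1502 1496 1496]
 [1522 1557 1569 1561 1401 1397 1396 1559 1532 1527 1543 1554 1561 1561 1555 1569 1495 1490 1495 1492]
 [1521 1555 1567 1559 1404 1394 1398 1430 1530 1536    0 1564 1562 1555 1550 1555 1499 1491 1492 1491]
 [1518 1560 1563 1557 1394 1397 1398 1565 1524 1532 1561 1562 1563 1568 1566 1565 1490 1489 1492 1491]
 [1525 1564 1565 1558 1399 1393 1398 1530 1523 1525 1565 1559 1565 1561 1564 1568 1493 1496 1494 1496]
 [1524 1559 1564 1562 1396 1394 1396 1535 1524 1529 1558 1568 1561 1558 1561 1559 1494 1495 1493 1485]
 [1526 1563 1561 1529 1396 1395 1399 1527 1533 1529 1533 1523 1525 1530 1565 1564 1487 1488 1486 1490]
 [1530 1560 1562 1527 1399 1399 1397 1532 1523 1533 1530 1530 1530 1526 1565 1558 1488 1487 1492 1488]
 [1529 1562 1555 1523 1395 1398 1395 1564 1565 1562 1561 1560 1529 1535 1556 1559 1489 1491 1491 1491]
 [1526 1562 1566 1525 1393 1396 1397 1564 1558 1560 1569 1569 1527 1524 1565 1561 1486 1487 1487 1490]
 [1531 1561 1558 1533 1394 1398 1402 1564 1560 1562 1563 1560 1530 152
[... 667 characters left out ...]
 1397 1390 1396 1557 1569 1553 1560 1557 1554 1558 1562 1553 1562 1485 1484 1487 1484]
 [1535 1563 1556 1395 1390 1394 1560 1562 1558 1561 1550 1554 1561 1556 1554 1552 1486 1483 1487 1486]
 [1542 1558 1550 1391 1388 1388 1551 1555 1561 1555 1551 1568 1553 1559 1559 1484 1485 1482 1484 1485]
 [1546 1552 1549 1389 1393 1389 1555 1554 1560 1551 1559 1553 1558 1557 1559 1481 1489 1482 1484 1484]]
[0.62276873 0.05245061 0.203     ]
t 27.45 p [0.4475 0.0585 0.3093] yaw 3.1081 z [ 5.e-04  6.e-04 -1.e+00] F [ 0.78 -0.11 -1.93] op 0.0206 j [-0.03 -0.23  1.91  0.    1.46 -1.56]
total rv [ 0.0006  0.0005 -0.0123] d cm [ -0.05  -39.002   2.902] | per row [ 0.0001  0.0001 -0.0012] [-0.005 -3.9    0.29 ]
```

arm_command --deltas '[[[0,0,0,0,-2,0,1],[0,0,-0.001,0,-4,0,1],[0,0,-0.002,0,-5,0,1],[0,0,-0.002,0,-5,0,1],[0,0,-0.002,0,-5,0,1],[0,0,-0.002,0,-5,0,1],[0,0,-0.002,0,-5,0,1],[0,0,-0.001,0,-4,0,1],[0,0,0,0,-2,0,1],[0,0,0,0,0,0,1]]]'

```text
t: 28.7
ee_pos: [0.4322, -0.3189, 0.2955]
orientation: [[-1.0, 0.018, -0.015], [0.018, 1.0, 0.012], [0.015, 0.012, -1.0]]
force: [-0.3, 0.5, -0.9]
opening: 0.0206
```

```bash
python3 - <<'E'
from h import *
togo([.4291,-.3341,.28],3.1204,3)
E
```

```text
t 28.7 p [ 0.4322 -0.3189  0.2955] yaw 3.1238 z [-0.0147  0.012  -0.9998] F [-0.28  0.49 -0.89] op 0.0206 j [-0.77 -0.01  1.74 -0.    1.43 -2.32]
total rv [ 0.0117 -0.0149  0.0033] d cm [ 0.262 -1.545  1.535] | per row [ 0.0039 -0.005   0.0011] [ 0.087 -0.515  0.512]
```

arm_command --deltas '[[[0.006,-0.007,0.001,0.1,-0.6,0.5,1],[0.004,-0.005,0.001,0.1,-0.6,0.5,1],[0,0,0,0.05,-0.3,0.5,1],[0,0,0,0,0,0,1],[0,0,0,0,0,0,1]]]'

```text
t: 29.32
ee_pos: [0.4295, -0.3302, 0.2785]
orientation: [[-1.0, 0.015, -0.003], [0.015, 1.0, 0.004], [0.003, 0.004, -1.0]]
force: [0.6, 0.3, -1.9]
opening: 0.0207
```

```bash
python3 - <<'E'
from h import *
togo([.4291,-.3341,.28],3.1204,3)
d=snap('top','t9');snap('scene','s9');snap('wrist','w9')
V=lambda u,v:px(d,u,v)
for v in range(148,180,3):
    us=[u for u in range(410,430) if d['depth'][v,u]>0 and px(d,u,v)[2]>.2]
    if us: print(v,us,px(d,np.mean(us),v,.304).round(4), np.median([px(d,u,v)[2] for u in us]).round(4))
crop('s9',170,80,290,220,5,'c11')
E
```

```text
t 29.32 p [ 0.4295 -0.3302  0.2785] yaw 3.1262 z [-0.0031  0.004  -1.    ] F [ 0.6   0.26 -1.88] op 0.0207 j [-0.79  0.01  1.76  0.    1.39 -2.34]
total rv [ 0.004  -0.0031  0.0058] d cm [ 0.038 -0.394 -0.148] | per row [ 0.0013 -0.001   0.0019] [ 0.013 -0.131 -0.049]
154 [420, 421, 422, 423] [ 0.5999 -0.3281  0.304 ] 0.2961
157 [421, 422, 423] [ 0.5914 -0.3292  0.304 ] 0.2985
160 [421, 422, 423] [ 0.583  -0.3289  0.304 ] 0.2986
163 [422, 423] [ 0.5745 -0.33    0.304 ] 0.3003
166 [422, 423, 424] [ 0.5661 -0.3311  0.304 ] 0.2988
169 [422, 423, 424] [ 0.5576 -0.3307  0.304 ] 0.3003
172 [422, 423, 424] [ 0.5492 -0.3304  0.304 ] 0.2981
175 [422, 423, 424] [ 0.5408 -0.3301  0.304 ] 0.2995
178 [422, 423, 424] [ 0.5324 -0.3298  0.304 ] 0.2994
```

View pics/c11.png

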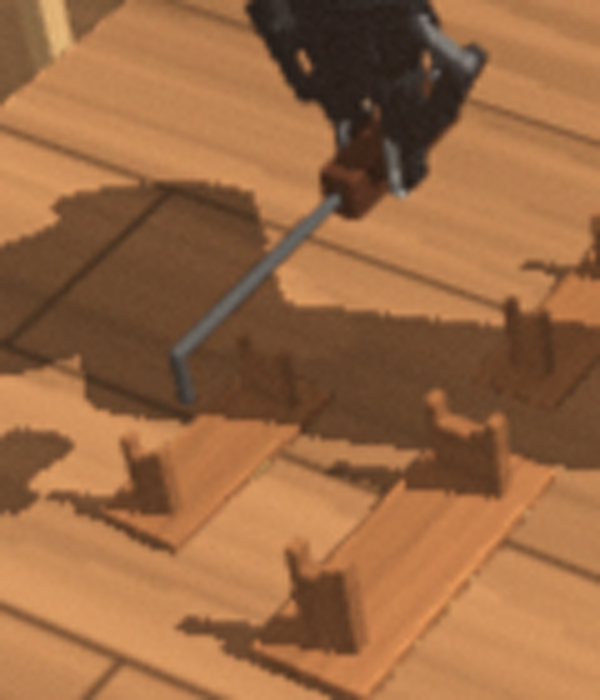

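View pics/w9.png

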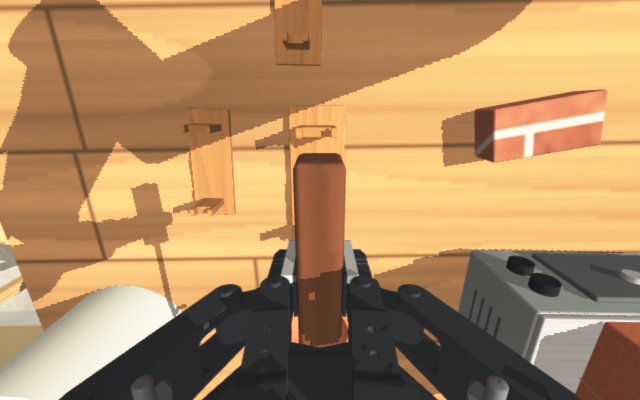

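arm_command --deltas '[[[0.004,-0.003,0.006,0.04,-0.4,0.5,1],[0,0,0,0,0,2,1],[0,0,0,0,0,3,1],[0,0,0,0,0,3,1],[0,0,0,0,0,3,1],[0,0,0,0,0,2.5,1],[0,0,0,0,0,1.5,1],[0,0,0,0,0,0,1],[0,0,0,0,0,0,1]]]'

```text
t: 30.6
ee_pos: [0.4308, -0.3383, 0.1209]
orientation: [[-1.0, 0.024, 0.005], [0.024, 1.0, -0.007], [-0.005, -0.006, -1.0]]
force: [0.3, -0.7, -1.9]
opening: 0.0207
```

```bash
python3 - <<'E'
from h import *
togo([.4291,-.3341,.0522],3.1204,1)
E
```

```text
t 30.6 p [ 0.4308 -0.3383  0.1209] yaw 3.1178 z [ 0.0051 -0.0066 -1.    ] F [ 0.3  -0.75 -1.88] op 0.0207 j [-0.79  0.17  1.89 -0.    1.07 -2.34]
total rv [-0.0064  0.0052 -0.0026] d cm [0.219 0.464 6.867] | per row [-0.0064  0.0052 -0.0026] [0.219 0.464 6.867]
```

arm_command --deltas '[[[-0.004,0.003,-0.002,0.15,0.25,0.5,1],[-0.003,0.002,0,0.1,0.2,1.0,1],[0,0,0,0,0,1.0,1],[0,0,0,0,0,0.7,1],[0,0,0,0,0,0,1],[0,0,0,0,0,0,1]]]'

```text
t: 31.35
ee_pos: [0.4297, -0.3348, 0.089]
orientation: [[-1.0, 0.022, 0.003], [0.022, 1.0, -0.002], [-0.003, -0.002, -1.0]]
force: [-0.1, 1.1, -1.3]
opening: 0.0209
```

```bash
python3 - <<'E'
from h import *
togo([.4291,-.3341,.0522],3.1204,1)
d=snap('top','t10');snap('wrist','w10')
crop('t10',385,150,445,260,6,'c12')
E
```

```text
t 31.35 p [ 0.4297 -0.3348  0.089 ] yaw 3.1201 z [ 0.003  -0.0021 -1.    ] F [-0.08  1.05 -1.3 ] op 0.0209 j [-0.79  0.21  1.91  0.    1.01 -2.34]
total rv [-0.002   0.003  -0.0003] d cm [0.074 0.078 3.678] | per row [-0.002   0.003  -0.0003] [0.074 0.078 3.678]
```

View pics/c12.png

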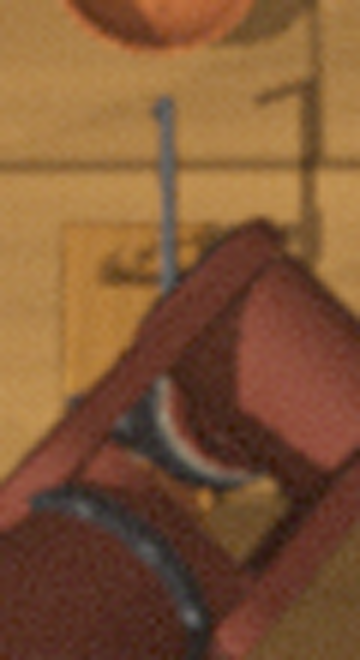

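View pics/w10.png

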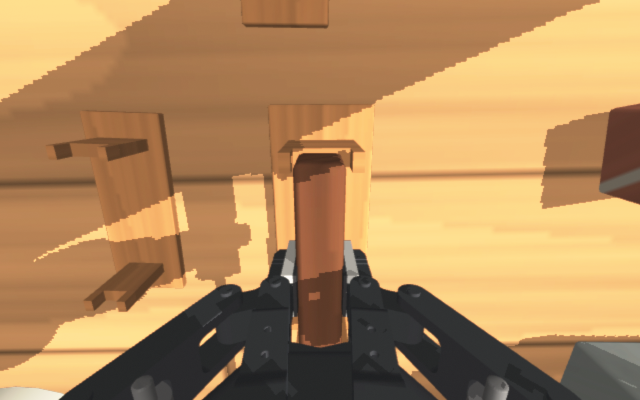

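arm_command --deltas '[[[-0.002,0.003,0,0.07,0.08,0.6,1],[0,0,0,0,0,0.8,1],[0,0,0,0,0,0.8,1],[0,0,0,0,0,0.6,1],[0,0,0,0,0,0.3,1],[0,0,0,0,0,0,1]]]'

```text
t: 32.2
ee_pos: [0.429, -0.334, 0.0558]
orientation: [[-1.0, 0.022, -0.0], [0.022, 1.0, 0.0], [0.0, 0.0, -1.0]]
force: [-0.2, -0.7, -1.4]
opening: 0.0206
```

```bash
python3 - <<'E'
from h import *
togo([.4291,-.3341,.0522],3.1204,1)
E
```

```text
t 32.2 p [ 0.429  -0.334   0.0558] yaw 3.12 z [-2.e-04  2.e-04 -1.e+00] F [-0.23 -0.68 -1.4 ] op 0.0206 j [-0.79  0.27  1.92 -0.    0.95 -2.34]
total rv [ 0.0002 -0.0002 -0.0004] d cm [-0.014 -0.014  0.364] | per row [ 0.0002 -0.0002 -0.0004] [-0.014 -0.014  0.364]
```

arm_command --deltas '[[[0,0,0,0,0,0.15,1],[0,0,0,0,0,0.12,1],[0,0,0,0,0,0,1]]]'

```text
t: 32.58
ee_pos: [0.4294, -0.3344, 0.0536]
orientation: [[-1.0, 0.022, 0.001], [0.022, 1.0, -0.001], [-0.001, -0.001, -1.0]]
force: [0.0, 0.5, -1.9]
opening: 0.0207
```

```bash
python3 - <<'E'
from h import *
togo([.4291,-.3341,.0522],3.1204,1)
E
```

```text
t 32.58 p [ 0.4294 -0.3344  0.0536] yaw 3.12 z [ 7.e-04 -8.e-04 -1.e+00] F [ 0.02  0.46 -1.95] op 0.0207 j [-0.79  0.27  1.92 -0.    0.95 -2.34]
total rv [-0.0008  0.0008 -0.0004] d cm [0.033 0.029 0.137] | per row [-0.0008  0.0008 -0.0004] [0.033 0.029 0.137]
```

arm_command --deltas '[[[0,0,0,0,0,0.12,1],[0,0,0,0,0,0.05,1],[0,0,0,0,0,0,1]]]'

```text
t: 32.95
ee_pos: [0.4297, -0.3347, 0.0524]
orientation: [[-1.0, 0.021, 0.001], [0.021, 1.0, -0.001], [-0.001, -0.001, -1.0]]
force: [-0.2, 0.2, -1.7]
opening: 0.021
```

```bash
python3 - <<'E'
from h import *
togo([.4291,-.3341,.0522],3.1204,1)
E
```

```text
t 32.95 p [ 0.4297 -0.3347  0.0524] yaw 3.1202 z [ 0.0014 -0.0014 -1.    ] F [-0.24  0.22 -1.7 ] op 0.021 j [-0.79  0.27  1.92 -0.    0.95 -2.34]
total rv [-0.0014  0.0014 -0.0002] d cm [0.062 0.057 0.018] | per row [-0.0014  0.0014 -0.0002] [0.062 0.057 0.018]
```

arm_command --deltas '[[[0,0,0,0.03,0.03,0.1,1],[0,0,0,0,0,0.05,1],[0,0,0,0,0,0,1]]]'

```text
t: 33.33
ee_pos: [0.4298, -0.3347, 0.0522]
orientation: [[-1.0, 0.021, 0.002], [0.021, 1.0, -0.002], [-0.002, -0.002, -1.0]]
force: [-0.9, 0.8, 0.0]
opening: 0.0207
```

```bash
python3 - <<'E'
from h import *
st()
E
```

```text
t 33.33 p [ 0.4298 -0.3347  0.0522] yaw 3.1202 z [ 0.0018 -0.0018 -1.    ] F [-0.87  0.78  0.03] op 0.0207 j [-0.79  0.27  1.92 -0.    0.94 -2.34]
```

Fz is back to zero, so the rod is seated. Opening the gripper.

arm_command --deltas '[[[0,0,0,0,0,0,0.6],[0,0,0,0,0,0,0.3],[0,0,0,0,0,0,-0.3],[0,0,0,0,0,0,-1],[0,0,0,0,0,0,-1],[0,0,0,0,0,0,-1],[0,0,0,0,0,0,-1]]]'

```text
t: 34.2
ee_pos: [0.4304, -0.3353, 0.052]
orientation: [[-1.0, 0.022, 0.003], [0.022, 1.0, -0.003], [-0.004, -0.003, -1.0]]
force: [-0.1, 1.2, -0.1]
opening: 0.0853
```

arm_command --deltas '[[[0,0,0,0,0,-0.5,-1],[0,0,0,0,0,-1.5,-1],[0,0,0,0,0,-3,-1],[0,0,0,0,0,-4,-1],[0,0,0,0,0,-4,-1],[0,0,0,0,0,-4,-1],[0,0,0,0,0,-2,-1],[0,0,0,0,0,0,-1]]]'

```text
t: 35.2
ee_pos: [0.4304, -0.3353, 0.2558]
orientation: [[-1.0, 0.022, 0.009], [0.021, 1.0, -0.009], [-0.009, -0.008, -1.0]]
force: [-0.6, 1.0, -0.2]
opening: 0.0855
```

```bash
python3 - <<'E'
from h import *
st()
snap('wrist','w11');d=snap('top','t11');snap('scene','s11')
crop('s11',170,120,400,370,3,'c13')
for u,v in [(290,155),(0,0)][:1]: pass
e=load('w1')
st()
E
```

```text
t 35.2 p [ 0.4304 -0.3353  0.2558] yaw 3.1201 z [ 0.0087 -0.0086 -0.9999] F [-0.61  0.98 -0.19] op 0.0855 j [-0.79  0.02  1.78  0.    1.33 -2.34]
t 35.35 p [ 0.4289 -0.3338  0.2517] yaw 3.12 z [ 0.0036 -0.0035 -1.    ] F [0.36 0.74 0.08] op 0.0854 j [-0.79  0.02  1.79  0.    1.32 -2.34]
```

View pics/c13.png

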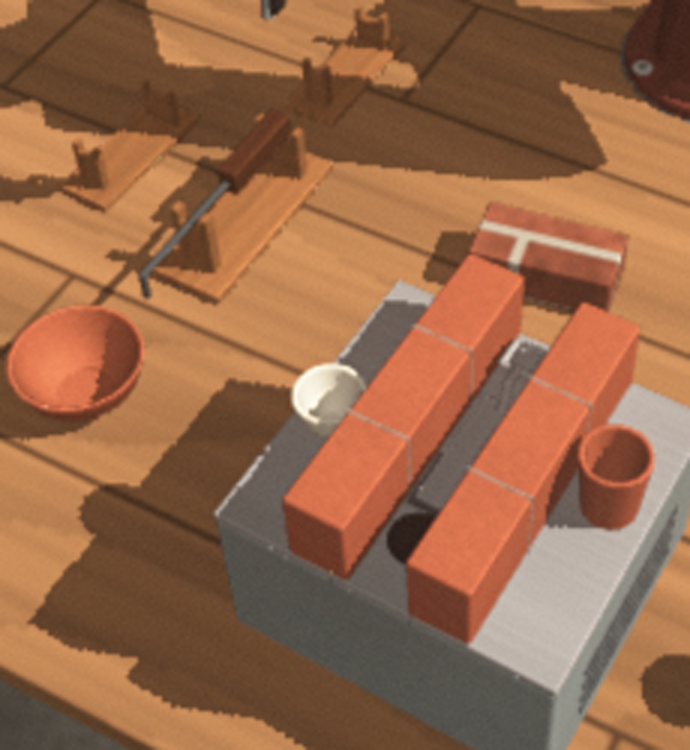

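View pics/w11.png

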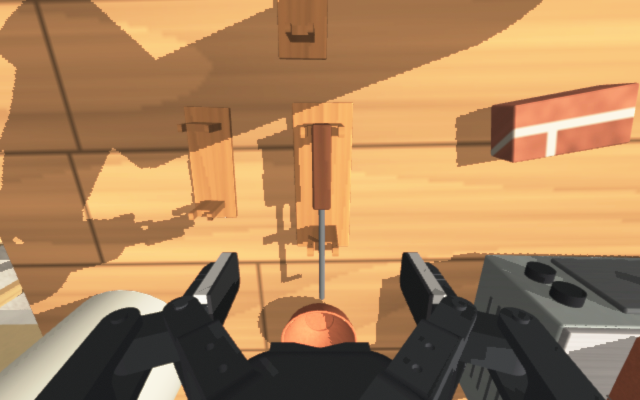

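The rod lies in both notches again (handle at (321,165) in the wrist view) and the vent hole behind the bolt is now visible. Numeric check next, then I'll hand in.

```bash
python3 - <<'E'
from h import *
d=load('w11')
for n,u,v,z in [('tail',321,126,.084),('front',321.5,209,.084),('rod',321.5,290,.074)]: print(n,px(d,u,v,z).round(4))
t=load('t11')
sub=t['depth'][146:166,278:298]
np.set_printoptions(linewidth=200); print((sub<1.545).astype(int))
bot.job_done()
E
```

```text
tail [ 0.3729 -0.3326  0.084 ]
front [ 0.4691 -0.334   0.084 ]
rod [ 0.5915 -0.3364  0.074 ]
[[1 0 0 0 0 0 0 0 1 1 1 0 0 0 0 0 1 1 1 1]
 [1 0 0 0 0 0 0 0 1 1 0 0 0 0 0 0 1 1 1 1]
 [1 0 0 0 0 0 0 0 1 1 0 0 0 0 0 0 1 1 1 1]
 [1 0 0 0 0 0 0 1 1 1 0 0 0 0 0 0 1 1 1 1]
 [1 0 0 0 1 1 1 1 1 1 0 0 0 0 0 0 1 1 1 1]
 [1 0 0 1 1 1 1 1 1 1 1 1 1 1 0 0 1 1 1 1]
 [1 0 0 1 1 0 0 1 1 1 1 1 1 1 0 0 1 1 1 1]
 [1 0 0 1 1 0 0 0 0 0 0 0 1 1 0 0 1 1 1 1]
 [1 0 0 1 1 0 0 0 0 0 0 0 1 1 0 0 1 1 1 1]
 [1 0 0 1 1 0 0 0 0 0 0 0 1 1 1 0 1 1 1 1]
 [1 0 0 1 1 0 0 0 0 0 0 0 1 1 0 0 1 1 1 1]
 [1 0 0 1 1 0 0 0 0 0 0 0 1 1 0 0 1 1 1 1]
 [1 0 0 1 1 1 1 1 1 1 1 1 1 1 0 0 1 1 1 1]
 [1 0 0 1 1 1 1 1 1 1 1 1 1 1 0 0 1 1 1 1]
 [1 0 0 0 0 0 0 0 0 0 0 1 1 0 0 0 1 1 1 1]
 [1 0 0 0 0 0 0 0 0 0 0 0 0 0 0 0 1 1 1 1]
 [1 0 0 0 0 0 0 0 0 0 0 0 0 0 0 0 1 1 1 1]
 [0 0 0 0 0 0 0 0 0 0 0 0 0 0 0 0 1 1 1 1]
 [1 0 0 0 0 0 0 0 0 0 0 0 0 0 0 1 1 1 1 1]
 [1 0 0 0 0 0 0 0 0 0 0 0 0 0 0 1 1 1 1 1]]
the job is handed in; nothing more can be done
```

The damper bolt is drawn to its stop and stayed there, the rod is back in both notches of its stand, and the job is handed in at about 35 s on the robot's clock.

- **Drawing the bolt:** I lifted the rod, lowered its tip into the eye and drew the bolt about 45 mm. It met its stop with the eye at about kiln x = -86 mm.
- **Bedding pull:** I pulled on the stop twice for about 1.4 s each. The first pull read about 16.3 N, a little high. After easing off I repeated it at 14 to 15 N.
- **Peak force:** The highest reading was 17.9 N along the bolt, about 19 N with the vertical part included. Force is only reported at the end of each call (0.25 s or more), so peaks in between were not seen.
- **Tilt and tip depth:** The rod tilted up slightly under load, by at most about 0.05 rad. By calculation the tip then reached only about 4 mm below the eye. It did not slip out.

**Last checks:**
- The top camera showed the eye in the same place before and after the hook came out.
- The rod's grip point measured within about 3 mm of where it first lay, with the same direction.
- In the last scene picture the pinch pot, beaker, loose brick and bowl looked undisturbed. I did not check the jar or the tray's contents again.
- The open hand is clear, about 0.2 m above the stand.

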